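# Lever up the balance slab and slip a levelling shim under its short foot

### The job

The stone slab under the laboratory balance is out of level because the single foot at its right-hand end is too short. With the pry bar over the fulcrum of the lever stand, lever that end up and catch the bar's tail under the stand's keeper hook so that it stays up; slip the finned shim under the short foot, then unhook the bar, let the slab down gently on to the shim, and draw the bar right out and lay it down. The balance must end level, where it stood, and the glassware round about must stay standing in its place.

Things in the scene. Friction and masses are not known exactly. Their poses are not given: they have to be found in the camera images.
- lever_stand: Low metal stand fixed to the bench: base plate 80 x 215 x 5 mm, origin at the centre of its underside; y axis to the slab (world +y, turned up to 0.2 rad), x across, away from the robot. The fulcrum is near its slab end, the keeper hook near its other end; the line x = 0 (lever line) runs through both.
- fulcrum_top (a point): Top of the fulcrum: rounded steel ridge (radius 9, 50 mm long along the stand's x) on a block; middle of its crest, 30 mm above the bench, at stand x = 0, y = +78 mm. Axes as the stand.
- keeper_lip (a point): Underside of the keeper hook's lip on the lever line, 22 mm above the bench, at stand y = -88 mm. Post at stand x = -30 to -17 mm (robot's side); the lip, 9 mm thick and 22 mm wide along y, reaches from it to x = +11 mm and is open on the +x side. A bar tail pressed below the lip and moved in from the +x side is held down by it.
- balance_slab: Loose stone slab 210 x 220 mm with a white balance fixed on it, 2.6 to 3.8 kg. Origin at its plan centre, about stand x = 60, y = 240 mm, at long-foot level; stone 35 to 61 mm above it, balance to 107 mm. y points from the stand: near edge at y = -110 mm, balance from y = -53 mm. z is the top's normal, tilted 0.059 rad at first (stand end low), upright when level. Long feet at x = +-85, y = +85 mm.
- low_foot (a point): Lower end (domed, radius 12 mm) of the slab's short foot, 25 mm inside the middle of the edge that faces the stand. It is 25 mm high, 10 mm less than the long feet; z = 0 at first. With the bar caught under the keeper it hangs about 15 mm above the bench.
- lift_edge (a point): Point on the lower edge of the stone that faces the stand, on the lever line (60 mm to the robot's side of the short foot), where the bar goes under; about 23 mm above the bench at first. Axes as the slab.
- bar_grip (a point): Centre of the pry bar's ribbed grey sleeve (94 x 27 x 18 mm), near its centre of mass, 9 mm above the flat underside. Bar: flat steel 250 x 22 x 8 mm, 0.35 kg; x axis to the tip, 163 mm ahead. Tail: 8 mm thick steel from 47 to 87 mm behind. In use the tip goes about 18 mm under the slab; caught by the keeper the bar is pitched about 0.06 rad tip up, before levering about 0.33 rad tip down.
- bar_tip (a point): Tip of the pry bar, middle of its thin edge, 2 mm above its underside; axes as the bar. The tip is 4 mm thick; over 38 mm its top rises to the bar's full 8 mm.
- shim_grip (a point): Centre of the shim's upright fin, 30 mm above its underside. Shim: aluminium plate 100 x 44 x 10 mm, 0.16 kg; fin 32 mm long (x), 12 thick (y), up to 49 mm. x axis points to the leading end, 82 mm ahead; plate ends 18 mm behind. Properly in, the foot stands on the plate 34 to 76 mm ahead of this point (best 50), within 16 mm of its middle line; the fin stays outside the slab.
- amber_bottle: Brown glass bottle with blue cap, 56 mm across, 103 mm high, standing on the robot's side of the stand; origin at the centre of its underside, z up. To be left alone.
- vial: Clear glass vial with grey cap, 42 mm across, 72 mm high, on the robot's side of the stand; origin at the centre of its underside, z up. To be left alone.
- cylinder: Measuring cylinder, 53 mm across at the foot, 168 mm high, beyond the stand next to the slab; origin at the centre of its underside, z up. To be left alone.
There are look-alikes about, which are no part of the job. What is shaped like the part that bears shim_grip but green or purple is not meant.

How it is judged (in metres and radians):
On the way, in this order (a step that is already met when the one before it is completed fails the run):
1. the short foot is held clear of the bench, at least 12 mm up, by the pry bar bearing on the lever stand, with the bar let go (height (world z) of low_foot above 0.012 m and contact force between pry_bar and balance_slab above 2 N and contact force between pry_bar and lever_stand above 2 N and contact force between the fingers and pry_bar below 0.1 N), for 0.2 s.
2. the shim lies flat under the short foot, its plate covering it (x of low_foot in the frame of shim_grip between 0.034 and 0.076 m and y of low_foot in the frame of shim_grip between -0.016 and 0.016 m and height (world z) of shim_grip below 0.036 m and angle between shim_grip's own z axis and vertical below 0.1 rad), for 0.2 s.
At the end, for the whole second after the job is handed in: Slab level within 0.012 rad, at rest, within 25 mm of its start; short foot bearing on the shim plate (34 to 76 mm ahead of the fin centre, within 16 mm of the middle line), shim flat on the bench; pry bar at rest, tip below 60 mm, out from under the slab and not touching it (x of low_foot in the frame of shim_grip between 0.034 and 0.076 m and y of low_foot in the frame of shim_grip between -0.016 and 0.016 m and angle between balance_slab's own z axis and vertical below 0.012 rad and contact force between shim and balance_slab above 2 N and height (world z) of low_foot between 0.007 and 0.0125 m and angle between shim_grip's own z axis and vertical below 0.03 rad and contact force between pry_bar and balance_slab below 0.1 N and (y of bar_tip in the frame of balance_slab below -0.112 m or y of bar_tip in the frame of balance_slab above 0.112 m or x of bar_tip in the frame of balance_slab below -0.107 m or x of bar_tip in the frame of balance_slab above 0.107 m) and height (world z) of bar_tip below 0.06 m and linear speed of pry_bar below 0.02 m/s and angular speed of balance_slab below 0.02 rad/s and distance of balance_slab from where it was at the start of the episode below 0.025 m).
It fails at once if the slab with the balance is dropped or jerked (turning faster than 1 rad/s) (angular speed of balance_slab above 1 rad/s).
It fails at once if the slab is shoved more than 35 mm (distance of balance_slab from where it was at the start of the episode above 0.035 m).
It fails at once if the brown bottle is knocked over or shoved more than 30 mm (distance of amber_bottle from where it was at the start of the episode above 0.03 m or angle between amber_bottle's own z axis and vertical above 0.4 rad).
It fails at once if the glass vial is knocked over or shoved more than 30 mm (distance of vial from where it was at the start of the episode above 0.03 m or angle between vial's own z axis and vertical above 0.4 rad).
It fails at once if the measuring cylinder is knocked over or shoved more than 30 mm (distance of cylinder from where it was at the start of the episode above 0.03 m or angle between cylinder's own z axis and vertical above 0.4 rad).
It also fails if it takes over 72 s, if anything falls off the work surface, if the arm or the gripper's body presses on something with over 40 N, if the wrist force passes 120 N, or if a joint passes its speed limit or range.

### The arm

A 6-joint arm with a two-finger parallel gripper is mounted at the origin on a cart in front of the work surface, level with it; the furniture and walls round the work are solid. World frame = base frame: x ahead of the robot, y to its left, z up, the work surface at z = 0. Lengths are in mm, angles in rad, forces in N, time in s.
With the tool pointing down it reaches from about 350 to 775 mm from the base axis. Payload 7.3 kg.
Tool frame: the origin (TCP) lies on the centre line of the jaws, within the pads' length; the fingertips stand 17 mm ahead of it and the grasp point (between the pads) lies 2 mm behind it; z points along the fingers, y is the line along which they close (so a half turn about z gives the same grasp; the last joint's range is limited). The gripper opens to 92 mm and grips with 3 to 60 N. Pads are 19 mm wide; open, the fingers measure 130 mm over their backs; the gripper's body (75 mm by 190 mm) begins 47 mm behind the grasp point.
Start: joints at [-1.363, 0.342, 1.524, -0, 1.275, -0.146], TCP at [181.918, -492.497, 203.841] pointing down, gripper open.
Joint ranges: [-2.53, 2.53], [-0.77, 2.02], [0.04, 2.7], [-1, 4.14], [0.28, 2.66], [-3.11, 3.11]. Speed limits (rad/s): [2.57, 2.57, 3.14, 3.14, 3.14, 3.14].

### API

Orientations are given as [roll, pitch, yaw] about the fixed x, y, z axes, in that order (R = Rz(yaw) Ry(pitch) Rx(roll)).
In Python, from plant import bot gives the robot as it stands. The module is installed in compiled form; this text tells all that it offers.
- The arm moves only by the shell command python3 -m pendant 'ROWS'. ROWS is JSON, a list of rows, each a list of 3 entries, a list of its own where there are three numbers: the shift along the world's x, y, z as a fraction of full scale, then the turn, a rotation vector about the world's x, y, z as a fraction of full scale, then the opening, from -1 (shut) to 1 (fully open), so that 0 is half open. In form: [[[tx, ty, tz], [rx, ry, rz], claw], ...]. A call has exactly 10 rows; each row shifts and turns the commanded pose from where the row before left it; what a row does not reach is not made up. Full scale, the value 1, is 30 mm for a shift and 0.12 rad for a turn. A row lasts 1/12 s, in which the tool goes at most 41.7 mm and 7.16 degrees, less where a joint would pass 70% of its speed; a pose out of reach is approached as far as the arm can. A call with a number of a shift or a turn outside -1 to 1 is refused whole. A call with a gripper value outside its range is refused whole. The fingers move at their own pace and stop on an object; the grip force is fixed at half the most. Time passes only in rows, so rows that do not move let the fingers close, or fill a call up. It gives the time, the measured TCP pose, the force, the opening and the grip force at its end, in the units of the state.
- bot.get_obs(): the state, without advancing time (a new reading comes with each control period).
- bot.capture(name): name is "scene" or "top"; returns the picture (480x640x3 uint8, blue, green, red); there is no depth.
- bot.camera_params(name): a dict with "fovy" (degrees; the focal length in pixels is half the picture's height over the tangent of half this angle, whatever the lens; pixels are square), "cx", "cy" (the principal point, pixels), "camera_from_world" (4x4, takes a point from world to camera coordinates). Camera axes: x right, y down, z forward; pixel columns grow to the right and rows downward; lengths in mm; the calibration is good to about 2 mm. A picture is of the moment at which its call begins. camera_params takes no time and is no camera call.
- bot.close_job(): hands the job in; it is judged then, once.
The state is a dict: "time": time; "joint_positions": joint angles; "dq": joint speeds; "tau": joint torques, N m; "tool_pos": TCP position; "tcp_rot": TCP orientation; "contact_force": force on the tool from outside, world axes, zero at the start; "moment": the same for the moment, N m; "grip_width": finger opening in mm; "finger_force": force on a finger pad.
Only numpy, scipy, OpenCV 4.12 (cv2) and the standard library are available. Lean on these libraries where they do the work, as an engineer would, in place of code of your own. Each camera call takes 0.05 s, during which the arm holds its last target. There are 200 camera calls.

## Working session

There is one attempt and no reset: what is moved stays moved. The work goes in short steps, Python scripts to look and compute and a shell command to move; the robot and the scene stay as the last step left them, time stands still between calls to the robot, and variables do not carry over. Pictures are saved under pics/ and viewed, at most 10 in all, crops included, and the job is handed in when it is done.

```bash
mkdir -p pics; cat > h.py <<'E'
import numpy as np, cv2
from plant import bot
def P(name):
    c=bot.camera_params(name); f=240/np.tan(np.radians(c["fovy"])/2)
    return f,c["cx"],c["cy"],np.array(c["camera_from_world"])
def proj(name,p):
    f,cx,cy,T=P(name); q=T[:3,:3]@np.array(p,float)+T[:3,3]
    return np.round([cx+f*q[0]/q[2],cy+f*q[1]/q[2]],1)
def ray(name,u,v,z):
    f,cx,cy,T=P(name); R=T[:3,:3]; o=-R.T@T[:3,3]
    d=R.T@np.array([(u-cx)/f,(v-cy)/f,1]); return np.round(o+d*(z-o[2])/d[2],1)
E
python3 - <<'E'
from h import *
for n in("scene","top"):
    im=bot.capture(n); cv2.imwrite(f"pics/{n}0.png",im); f,cx,cy,T=P(n); print(n,f,cx,cy,-T[:3,:3].T@T[:3,3]); print(T[:3,:3].round(3))
print(bot.get_obs())
E
```

```text
scene 553.4813938307055 311.5991285914554 249.77633105823816 [ -145.92851664 -1110.97502872   688.2223147 ]
[[ 0.805 -0.593 -0.02 ]
 [-0.296 -0.372 -0.88 ]
 [ 0.514  0.714 -0.475]]
top 456.16176007012245 311.4929711427046 245.02182626672388 [ 349.65428354 -180.69777246 1020.0792541 ]
[[-0.022 -1.    -0.012]
 [-0.984  0.024 -0.179]
 [ 0.179  0.008 -0.984]]
{'time': 0.1, 'joint_positions': array([-1.36297868e+00,  3.42644193e-01,  1.52489728e+00, -2.00756654e-05,
        1.27540604e+00, -1.46002269e-01]), 'dq': array([-1.42585077e-04, -2.26260918e-03, -1.96344116e-03, -2.44511596e-05,
       -4.78002742e-04,  1.88960323e-04]), 'tau': array([ 9.64978717e-04, -4.32006598e+01, -2.44693154e+01,  7.18473201e-02,
        5.25663374e-02, -6.28072894e-05]), 'tool_pos': array([ 181.83701988, -492.09296187,  203.22753086]), 'tcp_rot': array([-3.14024942e+00, -1.78115903e-04,  3.53825648e-01]), 'contact_force': array([-0.11260478, -0.18449601,  0.16101035]), 'moment': array([-0.01991114,  0.01375108, -0.01348412]), 'finger_force': 0.0, 'grip_width': 91.97303325643674}
```

View pics/scene0.png

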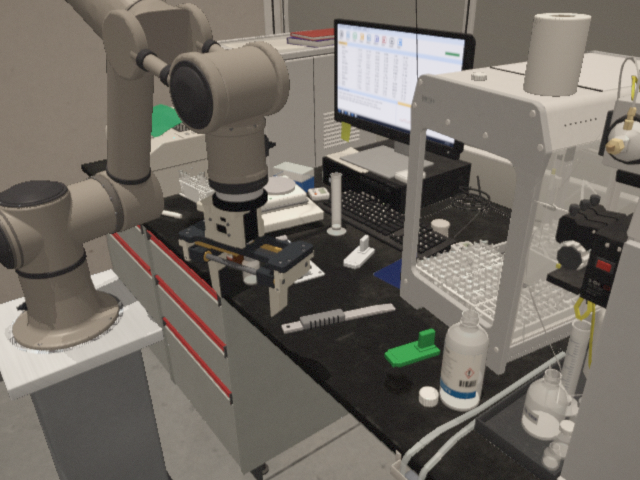

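View pics/top0.png

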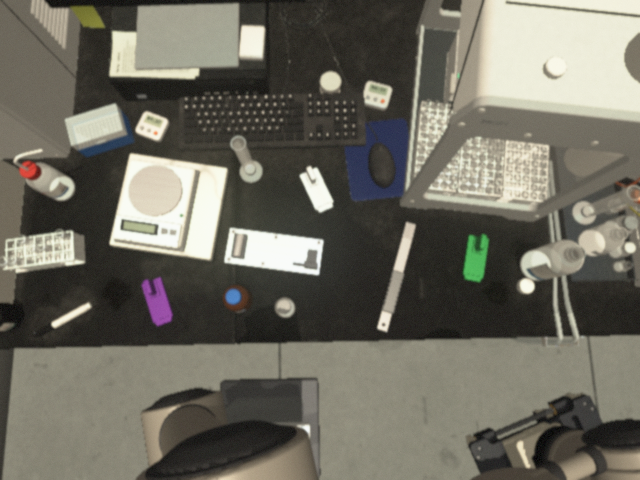

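The top view shows the balance at (155,205) and the stand at (275,252). The bar runs from its tail at (383,328) to its tip at (410,225). The bottle is at (236,298), the vial at (285,307) and the cylinder at (250,172). Three things could be the shim: bare aluminium (316,190), green (476,257) and purple (157,300). I choose the bare aluminium one and check it in a close crop.

```bash
python3 - <<'E'
from h import *
im=cv2.imread("pics/top0.png"); cv2.imwrite("pics/crop1.png",cv2.resize(im[140:340,220:420],None,fx=3,fy=3,interpolation=cv2.INTER_CUBIC))
im=cv2.imread("pics/top0.png"); cv2.imwrite("pics/crop2.png",cv2.resize(im[145:315,100:340],None,fx=3.3,fy=3.3,interpolation=cv2.INTER_CUBIC))
E
```

```text
(no output)
```

View pics/crop1.png

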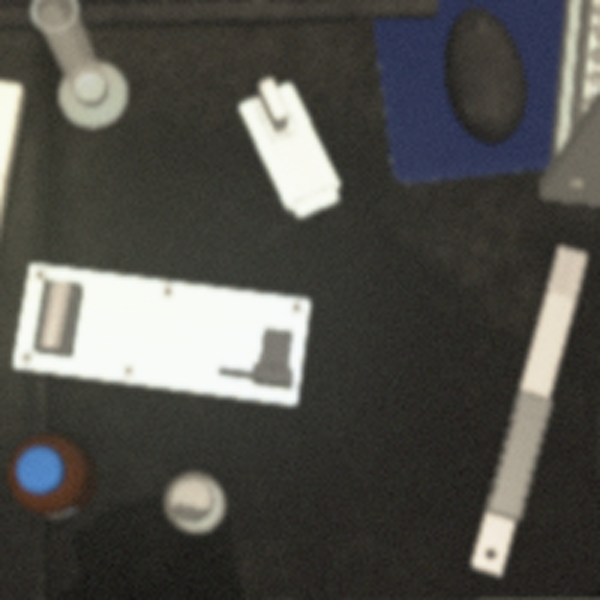

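View pics/crop2.png

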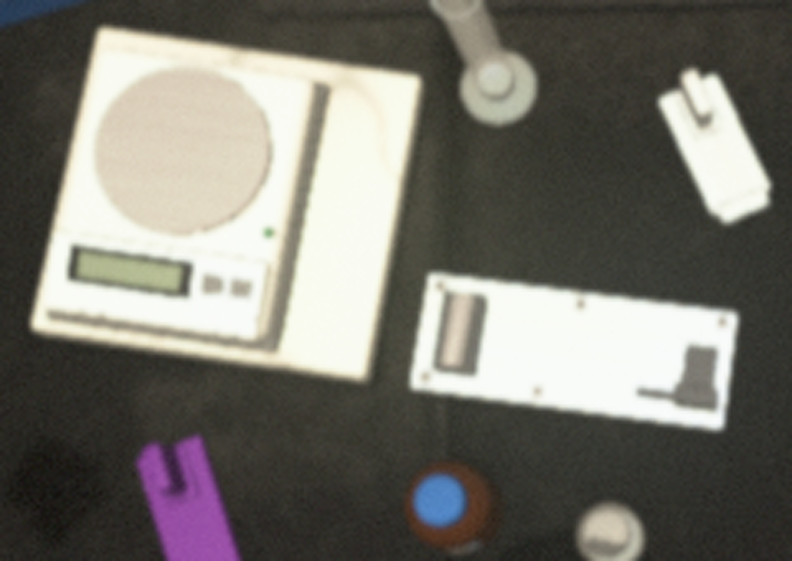

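```bash
python3 - <<'E'
from h import *
def c1(u,v,z): return ray("top",220+(u+.5)/3-.5,140+(v+.5)/3-.5,z)
def c2(u,v,z): return ray("top",100+(u+.5)/3.3-.5,145+(v+.5)/3.3-.5,z)
S=[c1(*p,5) for p in[(28,263),(312,298),(298,405),(14,369)]]; S=np.array(S);print("stand",S.tolist(),S.mean(0),[np.linalg.norm(S[i]-S[(i+1)%4]) for i in range(4)])
for a,b in((1,0),(2,3)):
    d=S[a-0]-S[b];d=-d;print("yaw dev",np.arctan2(-d[0],d[1]))
B=np.array([c2(100,27,65),c2(421,77,52),c2(368,380,52),c2(32,330,65)]);print("slab",B.tolist(),B.mean(0),[np.linalg.norm(B[i]-B[(i+1)%4]) for i in range(4)])
d=B[0]-B[1];print(np.arctan2(-d[0],d[1]));d=B[3]-B[2];print(np.arctan2(-d[0],d[1]))
t=c1(572,248,4);q=c1(486,573,8);d=t-q;print("bar",t,q,np.linalg.norm(d),np.arctan2(d[1],d[0]),"grip",q+d*87/250,c1(520,455,18))
# sleeve ends
print("sleeve ends",c1(537,392,18),c1(503,517,18))
f1=c1(265,80,49);f2=c1(281,118,49);print("fin top",f1,f2)
p=np.array([c1(240,104,10),c1(291,84,10),c1(340,188,10),c1(300,216,0),c1(338,197,0)]);print("plate",p.tolist())
print("ful",c1(60,285,30),c1(56,350,30),"lip",c1(277,332,31),c1(272,385,31))
print("vial",c1(195,500,36),"bottle",c1(40,470,103),"cyl",c1(92,95,0), "vialcap",c1(197,498,72))
E
```

```text
stand [[580.3, 14.4, 5.0], [547.9, -200.8, 5.0], [466.9, -188.2, 5.0], [499.1, 24.1, 5.0]] [523.55  -87.625   5.   ] [np.float64(217.62536616856042), np.float64(81.97414226449705), np.float64(214.72803729368925), np.float64(81.77731959412701)]
yaw dev -0.14943525338113062
yaw dev -0.15052491138088944
slab [[741.6, 225.0, 65.0], [705.3, 10.7, 52.0], [499.1, 43.1, 52.0], [535.1, 259.1, 65.0]] [620.275 134.475  58.5  ] [np.float64(217.7410847773107), np.float64(208.72996909883346), np.float64(219.36499264923748), np.float64(209.2965838230524)]
-0.1677959747626208
-0.16514867741462683
bar [ 581.9 -399.3    4. ] [ 340.9 -321.4    8. ] 253.30892206947627 -0.3126360608866327 grip [ 424.768  -348.5092    6.608 ] [ 425. -349.   18.]
sleeve ends [ 470.8 -364.    18. ] [ 380.5 -334.3   18. ]
fin top [ 705.5 -169.5   49. ] [ 675.6 -180.7   49. ]
plate [[700.8, -149.3, 10.0], [716.0, -189.1, 10.0], [631.8, -224.4, 10.0], [613.2, -193.5, 0.0], [627.5, -223.1, 0.0]]
ful [557.4 -14.3  30. ] [508.8 -11.6  30. ] lip [ 518. -174.   31.] [ 479.  -169.5   31. ]
vial [ 397.  -112.7   36. ] bottle [416.  -13.9 103. ] cyl [714.7 -33.4   0. ] vialcap [ 396.6 -116.6   72. ]
```

Crop 1 confirms the shim. It is bare aluminium, with the fin at (273,100) in the crop and the leading end at (320,205). The plate, fin and bar measure 100, 32 and 253 mm, which agrees with the sizes given. Next I go for the bar sleeve at (425,-349), yaw -0.315.

```bash
python3 -m pendant '[[[0.81,0.48,-0.28],[0,0,-0.556],1],[[0.81,0.48,-0.28],[0,0,-0.556],1],[[0.81,0.48,-0.28],[0,0,-0.556],1],[[0.81,0.48,-0.28],[0,0,-0.556],1],[[0.81,0.48,-0.28],[0,0,-0.556],1],[[0.81,0.48,-0.28],[0,0,-0.556],1],[[0.81,0.48,-0.28],[0,0,-0.556],1],[[0.81,0.48,-0.28],[0,0,-0.556],1],[[0.81,0.48,-0.28],[0,0,-0.556],1],[[0.81,0.48,-0.28],[0,0,-0.556],1]]'
```

```text
time: 0.93
tool_pos: [425.8, -347.4, 119.1]
tcp_rot: [-3.141, 0.001, -0.317]
contact_force: [-0.6, -0.3, 1.0]
grip_width: 91.6
finger_force: 0.0
```

```bash
python3 -m pendant '[[[0,-0.03,-0.65],[0,0,0],1],[[0,-0.03,-0.65],[0,0,0],1],[[0,0,-0.65],[0,0,0],1],[[0,0,-0.65],[0,0,0],1],[[0,0,-0.65],[0,0,0],1],[[0,0,0],[0,0,0],1],[[0,0,0],[0,0,0],-1],[[0,0,0],[0,0,0],-1],[[0,0,0],[0,0,0],-1],[[0,0,0],[0,0,0],-1]]'; python3 -m pendant '[[[0,0,0],[0,0,0],-1],[[0,0,0],[0,0,0],-1],[[0,0,0],[0,0,0],-1],[[0,0,0.4],[0,0,0],-1],[[0,0,0.6],[0,0,0],-1],[[0,0,0.6],[0,0,0],-1],[[0,0,1],[0,0,0],-1],[[0,0,1],[0,0,0],-1],[[0,0,1],[0,0,0],-1],[[0,0,0],[0,0,0],-1]]'
```

```text
time: 1.77
tool_pos: [425.5, -350.9, 23.6]
tcp_rot: [3.14, -0.002, -0.313]
contact_force: [0.2, -0.6, 0.2]
grip_width: 69.8
finger_force: 0.0
time: 2.6
tool_pos: [427.2, -352.7, 166.6]
tcp_rot: [3.136, -0.01, -0.313]
contact_force: [0.9, -0.8, 0.2]
grip_width: 3.5
finger_force: 0.0
```

```bash
python3 -m pendant '[[[0,0,0],[0,0,0],0.3],[[0,0,-0.5],[0,0,0],0.3],[[0,0,-0.5],[0,0,0],0.3],[[0,0,-0.5],[0,0,0],0.3],[[0,0,0],[0,0,0],0.3],[[0,0,0],[0,0,0],0.3],[[0,0,0],[0,0,0],0.3],[[0,0,0],[0,0,0],0.3],[[0,0,0],[0,0,0],0.3],[[0,0,0],[0,0,0],0.3]]'; python3 - <<'E'
from h import *
for n in("scene","top"): cv2.imwrite(f"pics/{n}1.png",bot.capture(n))
a=cv2.imread("pics/scene1.png")[150:400,200:450];b=cv2.imread("pics/top1.png")[190:390,330:490]
cv2.imwrite("pics/c3.png",np.hstack([cv2.resize(a,(400,400)),cv2.resize(b,(320,400))]))
E
```

```text
time: 3.43
tool_pos: [425.1, -350.5, 116.0]
tcp_rot: [3.141, -0.001, -0.313]
contact_force: [0.2, -0.3, 0.1]
grip_width: 58.9
finger_force: 0.0
```

View pics/c3.png

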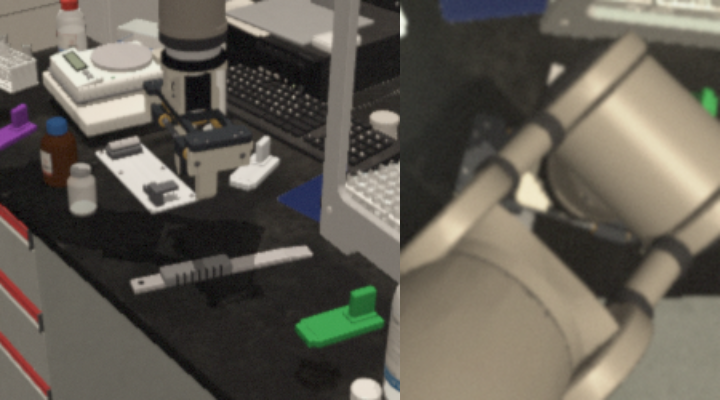

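The bar is undisturbed: tail at (284,329) and tip at (394,306), the same as before. The fingers simply hadn't closed when I lifted. I check the projections before going down again.

```bash
python3 - <<'E'
from h import *
for p in([425,-350,99],[425,-349,18],[341,-321,8],[582,-399,4]): print(proj("scene",p))
# sleeve in scene0: ends roughly
print(ray("scene",284.5,328.5,6),ray("scene",394.5,306.5,4))
E
```

```text
[321.6 282.3]
[321.8 315.2]
[281.  327.5]
[392.9 305.2]
[ 346.2 -325.8    6. ] [ 581.2 -404.7    4. ]
```

```bash
python3 -m pendant '[[[0.03,-0.03,-0.6],[0,0,0],0.3],[[0,0,-0.6],[0,0,0],0.3],[[0,0,-0.6],[0,0,0],0.3],[[0,0,-0.6],[0,0,0],0.3],[[0,0,-0.4],[0,0,0],0.3],[[0,0,-0.38],[0,0,0],0.3],[[0,0,0],[0,0,0],-1],[[0,0,0],[0,0,0],-1],[[0,0,0],[0,0,0],-1],[[0,0,0],[0,0,0],-1]]'; python3 -m pendant '[[[0,0,0],[0,0,0],-1],[[0,0,0],[0,0,0],-1],[[0,0,0],[0,0,0],-1],[[0,0,0],[0,0,0],-1],[[0,0,0],[0,0,0],-1],[[0,0,0],[0,0,0],-1],[[0,0,0],[0,0,0],-1],[[0,0,0],[0,0,0],-1],[[0,0,0],[0,0,0],-1],[[0,0,0],[0,0,0],-1]]'
```

```text
time: 4.37
tool_pos: [426.3, -351.7, 20.9]
tcp_rot: [3.141, -0.002, -0.313]
contact_force: [0.1, -0.9, -0.4]
grip_width: 37.7
finger_force: 0.0
time: 5.2
tool_pos: [425.8, -351.2, 19.9]
tcp_rot: [3.142, 0.0, -0.313]
contact_force: [-0.0, 0.1, 0.4]
grip_width: 0.4
finger_force: 0.0
```

```bash
python3 - <<'E'
from h import *
a=bot.capture("scene"); cv2.imwrite("pics/s2.png",a)
cv2.imwrite("pics/c4.png",cv2.resize(a[200:380,220:440],None,fx=3.2,fy=3.2,interpolation=cv2.INTER_CUBIC))
o=bot.get_obs(); print(o["tool_pos"],o["grip_width"],proj("scene",o["tool_pos"]),proj("scene",o["tool_pos"]-[0,0,17]))
E
```

```text
[ 425.81736676 -351.19850837   19.9104937 ] 0.5399055128807227 [322.7 314.7] [322.8 321.4]
```

View pics/c4.png

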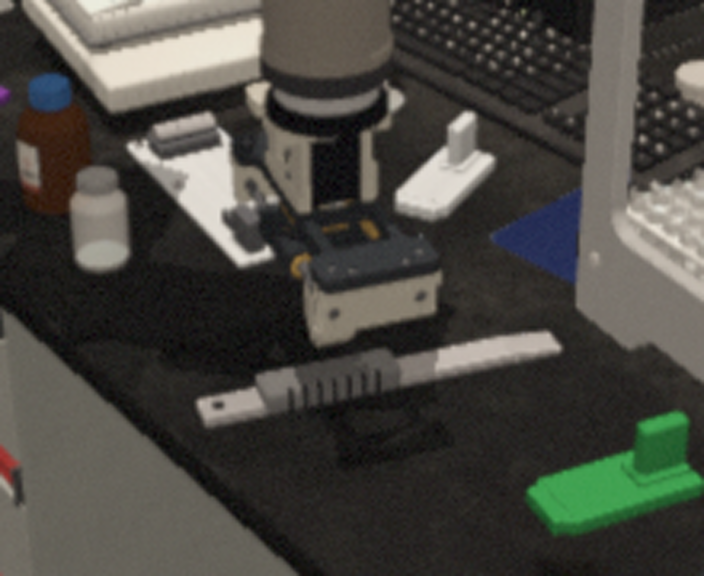

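```bash
python3 - <<'E'
from h import *
a=cv2.imread("pics/scene0.png")
cv2.imwrite("pics/c5.png",cv2.resize(a[170:330,170:330],None,fx=3.6,fy=3.6,interpolation=cv2.INTER_CUBIC))
t=np.array([181.9,-492.3,203.5]);y=.354;c=np.array([np.sin(y),-np.cos(y),0])
for w in(46,65):
  for s in(1,-1):
    for dz in(-17,0,47): p=proj("scene",t+s*w*c+[0,0,dz]); print(w,s,dz,p,(p-170)*3.6)
E
```

```text
46 1 -17 [275.1 333.6] [378.36 588.96]
46 1 0 [274.5 324.3] [376.2  555.48]
46 1 47 [272.8 297.6] [370.08 459.36]
46 -1 -17 [228.2 314.9] [209.52 521.64]
46 -1 0 [227.2 305.9] [205.92 489.24]
46 -1 47 [224.3 280.2] [195.48 396.72]
65 1 -17 [285.5 337.7] [415.8  603.72]
65 1 0 [285.  328.4] [414.   570.24]
65 1 47 [283.5 301.5] [408.6 473.4]
65 -1 -17 [219.1 311.2] [176.76 508.32]
65 -1 0 [218.  302.3] [172.8  476.28]
65 -1 47 [214.9 276.8] [161.64 384.48]
```

View pics/c5.png

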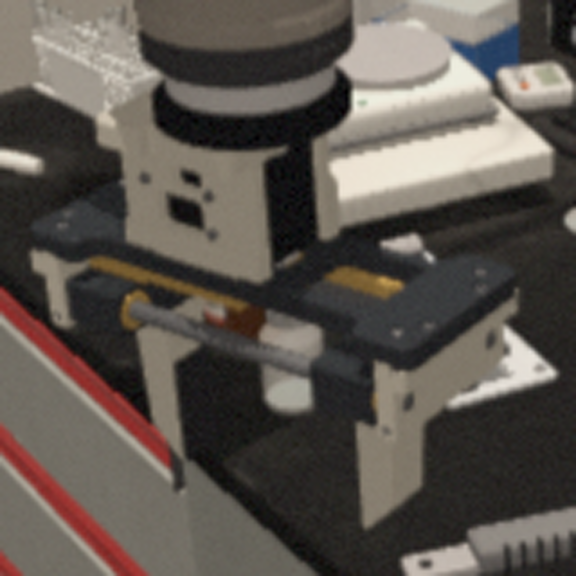

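```bash
python3 - <<'E'
from h import *
a=cv2.imread("pics/s2.png");b=cv2.imread("pics/scene0.png");s1=cv2.imread("pics/scene1.png")
for x in(300,312,318,322,326,330,336,345,360):
    print(x,"now",[tuple(int(k) for k in a[y,x]) for y in range(302,332,3)]);print("   b4",[int(b[y,x].mean()) for y in range(302,332,3)])
# shift of bar ends between frames
for n,(x0,y0) in {"tail":(276,318),"tip":(372,298)}.items():
    T=b[y0:y0+20,x0:x0+30]
    for nm,I in(("s1",s1),("s2",a)):
        r=cv2.matchTemplate(I[y0-15:y0+35,x0-15:x0+45],T,cv2.TM_CCOEFF_NORMED);_,m,_,l=cv2.minMaxLoc(r);print(n,nm,m,l[0]-15,l[1]-15)
E
```

```text
300 now [(20, 18, 23), (20, 15, 20), (17, 20, 19), (20, 13, 14), (15, 14, 17), (88, 94, 99), (80, 83, 88), (143, 151, 160), (155, 162, 172), (103, 110, 117)]
   b4 [38, 34, 37, 35, 36, 108, 89, 168, 184, 110]
312 now [(25, 24, 25), (21, 25, 23), (11, 12, 14), (14, 14, 16), (39, 42, 41), (83, 87, 91), (112, 120, 126), (83, 86, 92), (65, 70, 73), (31, 33, 33)]
   b4 [34, 35, 32, 34, 86, 140, 136, 90, 71, 37]
318 now [(129, 144, 154), (97, 111, 116), (35, 40, 44), (7, 15, 5), (63, 66, 69), (67, 69, 74), (66, 71, 77), (70, 74, 76), (52, 56, 58), (24, 20, 24)]
   b4 [34, 35, 33, 37, 137, 140, 123, 84, 53, 38]
322 now [(111, 126, 134), (109, 123, 132), (34, 37, 39), (24, 26, 29), (64, 68, 72), (66, 70, 73), (69, 73, 78), (71, 74, 80), (32, 36, 36), (20, 18, 20)]
   b4 [36, 42, 35, 48, 137, 139, 112, 78, 40, 34]
326 now [(110, 126, 135), (101, 115, 124), (16, 17, 19), (34, 37, 39), (65, 70, 70), (67, 69, 74), (68, 71, 74), (66, 70, 73), (24, 20, 23), (5, 9, 15)]
   b4 [36, 35, 37, 83, 139, 138, 90, 73, 35, 39]
330 now [(108, 122, 131), (48, 55, 60), (24, 26, 27), (56, 59, 62), (64, 70, 73),
[... 153 characters left out ...]
26), (28, 29, 28), (84, 88, 92), (82, 88, 92), (75, 78, 81), (67, 72, 76), (34, 37, 39), (18, 19, 17), (24, 31, 31)]
   b4 [38, 40, 48, 135, 140, 107, 77, 41, 35, 33]
345 now [(24, 20, 26), (25, 24, 25), (30, 31, 30), (66, 71, 75), (109, 115, 125), (96, 103, 109), (66, 72, 77), (26, 23, 28), (20, 15, 16), (31, 31, 34)]
   b4 [33, 36, 39, 112, 178, 146, 78, 38, 35, 36]
360 now [(38, 41, 44), (44, 49, 53), (116, 123, 133), (176, 184, 194), (171, 179, 190), (77, 81, 86), (28, 32, 32), (37, 37, 39), (35, 33, 34), (31, 34, 42)]
   b4 [45, 48, 126, 188, 180, 77, 35, 33, 34, 37]
tail s1 0.9969040155410767 0 0
tail s2 0.9958481192588806 0 0
tip s1 0.9986796975135803 0 0
tip s2 0.9986292719841003 0 0
```

```bash
python3 -m pendant '[[[0,0,-0.04],[0,0,0],-1],[[0,0,-0.04],[0,0,0],-1],[[0,0,-0.04],[0,0,0],-1],[[0,0,-0.04],[0,0,0],-1],[[0,0,-0.04],[0,0,0],-1],[[0,0,-0.04],[0,0,0],-1],[[0,0,-0.04],[0,0,0],-1],[[0,0,0],[0,0,0],-1],[[0,0,0],[0,0,0],-1],[[0,0,0],[0,0,0],-1]]'; python3 - <<'E'
from h import *
from scipy.spatial.transform import Rotation
o=bot.get_obs();print(o["joint_positions"],o["tool_pos"],o["contact_force"],o["moment"],bot.camera_params("scene"))
# independent view: gripper in top0 at start
b=cv2.imread("pics/top0.png"); print(proj("top",[181.9,-492.3,203.5]),proj("top",[181.9,-492.3,260]))
E
```

```text
time: 6.08
tool_pos: [425.8, -351.2, 11.6]
tcp_rot: [3.142, 0.0, -0.313]
contact_force: [1.1, -0.2, 0.2]
grip_width: 0.6
finger_force: 0.0
[-8.28454082e-01  6.12646813e-01  1.67515078e+00 -1.02483448e-04
  8.53761019e-01  1.05576893e+00] [ 425.83806588 -351.20625488   11.5595815 ] [ 1.12196389 -0.15184162  0.24302223] [ 0.03610461  0.00301934 -0.00391014] {'fovy': 46.88493415040031, 'cx': 311.5991285914554, 'cy': 249.77633105823816, 'camera_from_world': array([[ 8.04877457e-01, -5.93093691e-01, -2.03015423e-02,
        -5.27485733e+02],
       [-2.96477706e-01, -3.72239335e-01, -8.79510572e-01,
         1.48485644e+02],
       [ 5.14075139e-01,  7.13917188e-01, -4.75446107e-01,
         1.19537501e+03],
       [ 0.00000000e+00,  0.00000000e+00,  0.00000000e+00,
         1.00000000e+00]])}
[503.7 424.7] [518.2 432.2]
```

```bash
python3 -m pendant '[[[0,0,-0.04],[0,0,0],-1],[[0,0,-0.04],[0,0,0],-1],[[0,0,-0.04],[0,0,0],-1],[[0,0,-0.04],[0,0,0],-1],[[0,0,-0.04],[0,0,0],-1],[[0,0,-0.04],[0,0,0],-1],[[0,0,-0.04],[0,0,0],-1],[[0,0,0],[0,0,0],-1],[[0,0,0],[0,0,0],-1],[[0,0,0],[0,0,0],-1]]'; python3 - <<'E'
from h import *
a=bot.capture("scene");b=cv2.imread("pics/scene0.png");s2=cv2.imread("pics/s2.png");cv2.imwrite("pics/s3.png",a)
for x in(318,322,326,330):print(x,[int(a[y,x].mean()) for y in range(296,330,2)])
for x in(318,322,326,330):print(x,[int(s2[y,x].mean()) for y in range(296,330,2)])
E
```

```text
time: 6.92
tool_pos: [425.9, -351.2, 3.2]
tcp_rot: [3.141, -0.0, -0.313]
contact_force: [-0.2, -0.1, 0.1]
grip_width: 0.1
finger_force: 0.0
318 [86, 108, 121, 121, 122, 107, 100, 123, 111, 90, 66, 66, 71, 72, 73, 55, 19]
322 [42, 40, 111, 127, 123, 104, 123, 125, 120, 87, 70, 67, 75, 72, 70, 31, 21]
326 [37, 51, 124, 125, 103, 115, 124, 126, 110, 74, 68, 74, 73, 72, 60, 12, 9]
330 [38, 92, 123, 125, 125, 125, 126, 111, 73, 71, 70, 70, 68, 65, 40, 21, 22]
318 [107, 117, 122, 142, 117, 86, 39, 19, 24, 66, 71, 67, 71, 70, 69, 55, 23]
322 [123, 105, 122, 123, 124, 110, 36, 14, 46, 68, 71, 70, 73, 74, 71, 34, 18]
326 [118, 111, 124, 123, 124, 82, 17, 23, 60, 68, 66, 74, 71, 70, 60, 22, 16]
330 [126, 125, 125, 120, 84, 28, 25, 38, 63, 69, 67, 71, 68, 69, 40, 17, 25]
```

```bash
python3 - <<'E'
from h import *
a=cv2.imread("pics/s3.png")[215:345,270:410]
a=(255*(a/255.)**0.55).astype(np.uint8)
cv2.imwrite("pics/c6.png",cv2.resize(a,None,fx=4.6,fy=4.6,interpolation=cv2.INTER_CUBIC))
E
```

```text
(no output)
```

View pics/c6.png

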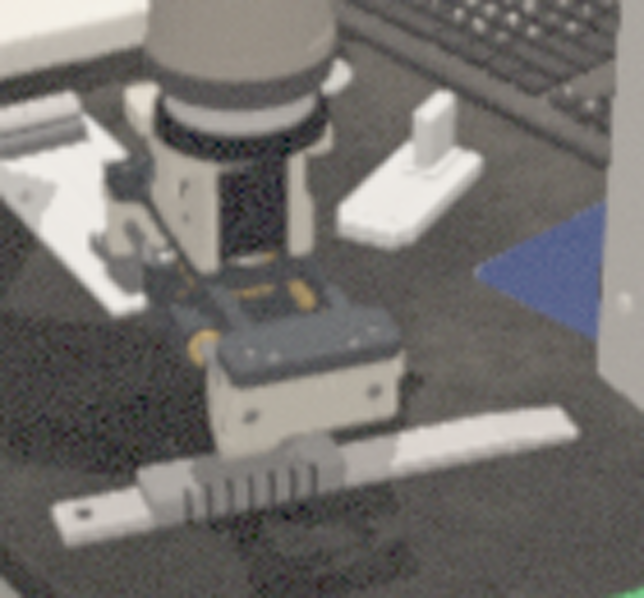

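```bash
python3 - <<'E'
from h import *
s=cv2.imread("pics/scene1.png")
for x in range(316,348,3): print(x,[int(s[y,x].mean()) for y in range(250,296,2)])
c=np.array([-.308,-.951,0]);xt=np.array([.951,-.308,0]);t=np.array([425.1,-350.5,116])
for w in(29.5,48.5):
  for e in(-9.5,9.5):
    print(w,e,[proj("scene",t+w*c+e*xt+[0,0,dz]).tolist() for dz in(-17,0,17,34,49)])
E
```

```text
316 [64, 57, 55, 52, 35, 39, 36, 53, 178, 221, 223, 221, 220, 178, 53, 32, 34, 34, 21, 20, 25, 29, 24]
319 [127, 127, 128, 128, 129, 67, 39, 33, 39, 136, 207, 152, 210, 118, 42, 30, 37, 38, 31, 26, 24, 26, 21]
322 [110, 67, 102, 124, 125, 104, 102, 104, 105, 102, 112, 130, 144, 65, 36, 36, 33, 38, 35, 28, 23, 18, 18]
325 [123, 105, 124, 128, 123, 123, 122, 124, 124, 124, 121, 116, 81, 42, 36, 30, 38, 32, 38, 25, 23, 20, 16]
328 [127, 128, 126, 127, 126, 126, 127, 125, 124, 124, 125, 111, 55, 36, 37, 35, 33, 33, 33, 21, 22, 22, 19]
331 [125, 127, 126, 126, 125, 124, 125, 124, 126, 123, 124, 107, 40, 38, 38, 35, 34, 34, 39, 30, 22, 20, 19]
334 [127, 126, 126, 125, 121, 123, 121, 121, 121, 122, 113, 58, 34, 34, 37, 35, 33, 35, 36, 29, 23, 22, 25]
337 [126, 125, 126, 94, 39, 36, 38, 41, 39, 36, 40, 33, 34, 32, 35, 33, 32, 34, 30, 24, 26, 25, 23]
340 [125, 127, 125, 79, 39, 35, 39, 40, 35, 37, 35, 32, 33, 36, 39, 35, 35, 32, 37, 26, 26, 27, 25]
343 [127, 126, 123, 57, 40, 102, 110, 91, 55, 32, 32, 35, 37, 35, 38, 34, 35, 35, 32, 26, 22, 24, 24]
346 [126, 124, 111, 75, 198, 209, 216, 147, 101, 40, 35, 34, 36, 38, 37, 38, 36, 34, 36, 22, 22, 18, 24]
29.5 -9.5 [[322.2, 290.7], [322.1, 283.4], [322.0, 275.9], [321.9, 268.3], [321.8, 261.6]]
29.5 9.5 [[331.3, 288.9], [331.2, 281.6], [331.2, 274.2], [331.2, 266.6], [331.1, 259.9]]
48.5 -9.5 [[325.4, 295.7], [325.4, 288.3], [325.3, 280.7], [325.2, 273.1], [325.2, 266.2]]
48.5 9.5 [[334.6, 293.8], [334.6, 286.4], [334.6, 278.9], [334.6, 271.3], [334.6, 264.5]]
```

The fingertip's columns in the earlier frame match the prediction exactly, but its rows put it about 51 mm higher than TCP-17. In other words the fingertips sit at about TCP z + 34. That explains why the fingers closed on nothing. I open, go down to match, and watch the force.

```bash
python3 -m pendant '[[[0,0,0],[0,0,0],0.1],[[0,0,0],[0,0,0],0.1],[[0,0,0],[0,0,0],0.1],[[0,0,0],[0,0,0],0.1],[[0,0,0],[0,0,0],0.1],[[0,0,0],[0,0,0],0.1],[[0,0,0],[0,0,0],0.1],[[0,0,-0.1],[0,0,0],0.1],[[0,0,-0.1],[0,0,0],0.1],[[0,0,-0.1],[0,0,0],0.1]]'; python3 -m pendant '[[[0,0,-0.1],[0,0,0],0.1],[[0,0,-0.1],[0,0,0],0.1],[[0,0,-0.1],[0,0,0],0.1],[[0,0,-0.1],[0,0,0],0.1],[[0,0,-0.05],[0,0,0],0.1],[[0,0,-0.05],[0,0,0],0.1],[[0,0,0],[0,0,0],0.1],[[0,0,0],[0,0,0],0.1],[[0,0,0],[0,0,0],0.1],[[0,0,0],[0,0,0],0.1]]'
```

```text
time: 7.8
tool_pos: [425.8, -351.1, -6.2]
tcp_rot: [3.142, 0.0, -0.313]
contact_force: [-1.0, -0.8, 0.5]
grip_width: 50.3
finger_force: 0.0
time: 8.63
tool_pos: [425.9, -351.3, -20.7]
tcp_rot: [3.141, -0.0, -0.313]
contact_force: [-0.3, -0.5, -0.2]
grip_width: 50.8
finger_force: 0.0
```

```bash
python3 -m pendant '[[[0,0,-0.07],[0,0,0],0.1],[[0,0,-0.07],[0,0,0],0.1],[[0,0,-0.07],[0,0,0],0.1],[[0,0,-0.07],[0,0,0],0.1],[[0,0,0],[0,0,0],0.1],[[0,0,0],[0,0,0],-1],[[0,0,0],[0,0,0],-1],[[0,0,0],[0,0,0],-1],[[0,0,0],[0,0,0],-1],[[0,0,0],[0,0,0],-1]]'; python3 -m pendant '[[[0,0,0],[0,0,0],-1],[[0,0,0],[0,0,0],-1],[[0,0,0],[0,0,0],-1],[[0,0,0],[0,0,0],-1],[[0,0,0],[0,0,0],-1],[[0,0,0],[0,0,0],-1],[[0,0,0],[0,0,0],-1],[[0,0,0],[0,0,0],-1],[[0,0,0],[0,0,0],-1],[[0,0,0],[0,0,0],-1]]'
```

```text
time: 9.47
tool_pos: [428.9, -353.3, -23.0]
tcp_rot: [3.138, -0.009, -0.313]
contact_force: [-3.9, 9.6, 47.7]
grip_width: 26.9
finger_force: 52.1
time: 10.3
tool_pos: [428.9, -353.3, -22.9]
tcp_rot: [3.138, -0.009, -0.313]
contact_force: [-3.8, 9.1, 47.9]
grip_width: 26.6
finger_force: 52.1
```

The bar is gripped (26.6 mm, 52 N). The bench contact fixes the fingertips at reading z + 23, so the readings are 40 mm below the stated geometry. I lift and look at the grip numerically.

```bash
python3 -m pendant '[[[0,0,0.1],[0,0,0],-1],[[0,0,0.1],[0,0,0],-1],[[0,0,0.2],[0,0,0],-1],[[0,0,0.4],[0,0,0],-1],[[0,0,0.5],[0,0,0],-1],[[0,0,0.5],[0,0,0],-1],[[0,0,0.5],[0,0,0],-1],[[0,0,0.5],[0,0,0],-1],[[0,0,0.5],[0,0,0],-1],[[0,0,0],[0,0,0],-1]]'; python3 -m pendant '[[[0.38,0.38,0],[0,0,0.92],-1],[[0.38,0.38,0],[0,0,0.92],-1],[[0.38,0.38,0],[0,0,0.92],-1],[[0.38,0.38,0],[0,0,0.92],-1],[[0.38,0.38,0],[0,0,0.92],-1],[[0.38,0.38,0],[0,0,0.92],-1],[[0.38,0.38,0],[0,0,0.92],-1],[[0.38,0.38,0],[0,0,0.92],-1],[[0.38,0.38,0],[0,0,0.92],-1],[[0.38,0.38,0],[0,0,0.92],-1]]'
```

```text
time: 11.13
tool_pos: [426.5, -352.0, 71.6]
tcp_rot: [3.14, -0.002, -0.313]
contact_force: [1.3, -0.1, -3.1]
grip_width: 26.8
finger_force: 30.0
time: 11.97
tool_pos: [539.3, -236.1, 67.8]
tcp_rot: [-3.138, 0.001, 0.796]
contact_force: [0.2, -0.2, -2.3]
grip_width: 26.5
finger_force: 30.0
```

```bash
python3 -m pendant '[[[0,0,0],[0,0,0.89],-1],[[0,0,0],[0,0,0.89],-1],[[0,0,0],[0,0,0.89],-1],[[0,0,0],[0,0,0.89],-1],[[0,0,0],[0,0,0.89],-1],[[0,0,0],[0,0,0.89],-1],[[0,0,0],[0,0,0.87],-1],[[0,0,0],[0,0,0],-1],[[0,0,0],[0,0,0],-1],[[0,0,0],[0,0,0],-1]]'; python3 - <<'E'
from h import *
o=bot.get_obs();t=o["tool_pos"];print(t,o["tcp_rot"])
im=bot.capture("scene");cv2.imwrite("pics/s4.png",im);cv2.imwrite("pics/t4.png",bot.capture("top"))
for off in(0,40):
  g=t+[0,0,off-8]
  print(off,"scene tip",proj("scene",g+[0,159,-7]),"tail",proj("scene",g+[0,-91,-5]),"top tip",proj("top",g+[0,159,-5]),"tail",proj("top",g+[0,-91,-1]))
a=im[190:340,230:400]; b=cv2.imread("pics/t4.png")[180:340,240:440]
cv2.imwrite("pics/c7.png",np.hstack([cv2.resize(a,None,fx=2.4,fy=2.4),cv2.resize(b,(390,360))]))
E
```

```text
time: 12.8
tool_pos: [539.4, -237.0, 68.8]
tcp_rot: [-3.14, -0.001, 1.533]
contact_force: [0.1, -0.7, -2.8]
grip_width: 26.6
finger_force: 30.0
[ 539.38853868 -236.99067688   68.81871303] [-3.14034721e+00 -6.97232225e-04  1.53273978e+00]
0 scene tip [292.4 237.9] tail [357.3 277.9] top tip [267.1 239.7] tail [383.5 236.5]
40 scene tip [291.8 223.6] tail [357.6 262. ] top tip [265.1 236. ] tail [386.3 232.7]
```

View pics/c7.png

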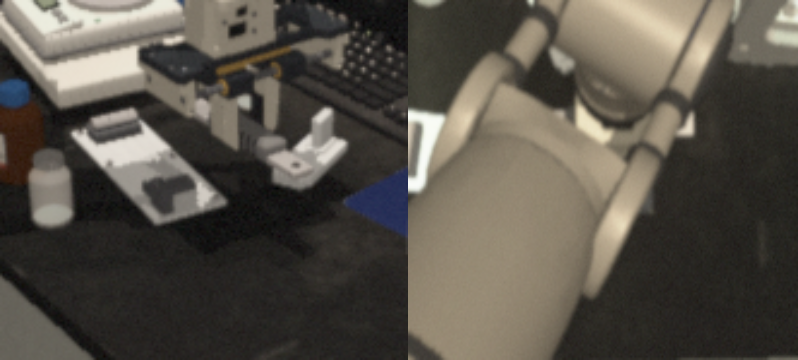

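```bash
python3 -m pendant '[[[0,0,0],[-0.6,0.02,0],-1],[[0,0,0],[-0.6,0.02,0],-1],[[0,0,0],[-0.6,0.02,0],-1],[[0,0,0],[-0.6,0.02,0],-1],[[0,0,0],[-0.6,0.02,0],-1],[[0,0,0],[0,0,0],-1],[[0,0,0],[0,0,0],-1],[[0,0,0],[0,0,0],-1],[[0,0,0],[0,0,0],-1],[[0,0,0],[0,0,0],-1]]'; python3 - <<'E'
from h import *
from scipy.spatial.transform import Rotation as Ro
o=bot.get_obs();t=o["tool_pos"];R=Ro.from_euler("xyz",o["tcp_rot"]).as_matrix();print(t,o["tcp_rot"],R.round(3))
im=bot.capture("scene");cv2.imwrite("pics/s5.png",im)
x,y,z=R.T
for n,g in(("H1",t-32*z),("H2",t+[0,0,40]+8*z)):
  print(n,"tail corners",[proj("scene",g-91*x+s*11*y+z).tolist() for s in(-1,1)],"inner",[proj("scene",g-51*x+s*11*y+z).tolist() for s in(-1,1)])
g=cv2.cvtColor(im,cv2.COLOR_BGR2GRAY)
for r in range(226,268,2): print(r,[int(v) for v in g[r,330:374:2]])
E
```

```text
time: 13.73
tool_pos: [539.8, -238.2, 70.0]
tcp_rot: [3.14, 0.36, 1.534]
contact_force: [-0.1, 0.1, -2.7]
grip_width: 27.0
finger_force: 30.0
[ 539.81925633 -238.18659952   69.99764585] [3.14006863 0.35951    1.53352343] [[ 0.035  0.999 -0.012]
 [ 0.935 -0.037 -0.352]
 [-0.352  0.001 -0.936]]
H1 tail corners [[348.3, 246.7], [356.4, 243.8]] inner [[337.8, 245.9], [345.8, 243.1]]
H2 tail corners [[352.4, 248.2], [360.6, 245.2]] inner [[341.7, 247.3], [349.7, 244.5]]
226 [78, 82, 118, 129, 127, 128, 46, 27, 50, 54, 57, 42, 29, 37, 52, 55, 59, 62, 53, 35, 29, 41]
228 [27, 25, 86, 129, 128, 136, 154, 112, 53, 55, 58, 53, 49, 29, 28, 38, 53, 50, 61, 61, 52, 27]
230 [52, 28, 71, 148, 128, 138, 173, 171, 97, 60, 55, 55, 56, 53, 48, 34, 34, 38, 48, 57, 63, 61]
232 [83, 27, 52, 158, 137, 132, 175, 169, 75, 52, 53, 57, 53, 53, 56, 47, 46, 32, 33, 44, 55, 62]
234 [60, 29, 38, 152, 152, 130, 133, 76, 49, 46, 51, 54, 51, 53, 56, 53, 53, 66, 83, 43, 31, 44]
236 [38, 24, 32, 139, 162, 138, 75, 43, 46, 47, 53, 50, 55, 56, 54, 58, 80, 198, 213, 134, 42, 29]
238 [70, 52, 56, 102, 143, 145, 91, 57, 46,
[... 821 characters left out ...]
 26, 25, 29, 26, 33, 45, 134, 155, 153, 159, 186, 214, 206, 208, 221, 217, 149, 95]
256 [24, 25, 30, 25, 30, 23, 21, 28, 62, 134, 154, 152, 150, 152, 150, 177, 212, 220, 216, 148, 96, 48]
258 [28, 30, 18, 21, 23, 25, 23, 78, 198, 205, 161, 153, 150, 151, 151, 152, 156, 178, 143, 94, 50, 40]
260 [23, 25, 18, 15, 12, 24, 33, 184, 210, 221, 215, 197, 150, 151, 153, 154, 150, 128, 93, 46, 36, 44]
262 [23, 16, 17, 25, 24, 24, 43, 168, 198, 186, 174, 172, 159, 197, 165, 149, 130, 89, 35, 37, 39, 38]
264 [27, 23, 22, 27, 18, 24, 35, 123, 142, 134, 153, 209, 185, 158, 149, 129, 92, 29, 15, 32, 38, 37]
266 [21, 18, 16, 25, 16, 15, 23, 64, 100, 125, 140, 144, 132, 131, 131, 95, 29, 25, 20, 31, 36, 34]
```

The tail-end pixels (356,244) fit an offset along the tool axis. So bar_grip lies 32 mm behind the reading along tool z, and 4 mm back along the bar. A small pose calculator follows.

```bash
cat >> h.py <<'E'
Y=-.15; C=np.array([523.5,-87.6,0]); X_=np.array([np.cos(Y),np.sin(Y),0]); Y_=np.array([-np.sin(Y),np.cos(Y),0]); Z_=np.array([0,0,1.])
def pose(a,b,L=71.6,clear=0,back=0,xt=0,up=32):
    """reading t for bar pitched a (tip down +), turned b; L tip-fulcrum along bar, tip at stand x=xt"""
    h=Y_*np.cos(b)-X_*np.sin(b); x=np.cos(a)*h-np.sin(a)*Z_; n=np.sin(a)*h+np.cos(a)*Z_
    U=C+78*Y_+21*Z_+(9+clear)*n; d=L*np.cos(a)*np.sin(b)+xt
    U=U+X_*d; tip=U+L*x; G=tip-163*x+9*n-back*x
    t=G-up*n+4*x
    f=lambda p:np.round([np.dot(p-C,X_),np.dot(p-C,Y_),p[2]],1)
    return np.round(t,1),np.pi/2+Y+b,dict(tip=f(tip-back*x),grip=f(G),tail=f(G-87*x-9*n),lip=f(G-70*x-n))
E
python3 - <<'E'
from h import *
o=bot.get_obs();print(o["tool_pos"])
for a,b,k in((.36,.121,dict(clear=2.5,back=45)),(.36,.121,dict(clear=1.5)),(.33,.121,{}),(.2,.121,{}),(0,.121,{}),(-.06,.121,{}),(-.12,.121,{}),(-.12,-.01,{}),(-.12,.0,{}),(-.09,0,{})):
    print(a,b,k,*pose(a,b,**k))
E
```

```text
[ 539.75630174 -238.10466725   69.95011411]
0.36 0.121 {'clear': 2.5, 'back': 45} [ 539.4 -139.6   56.9] 1.5417963267948966 {'tip': array([  4.6, 106.7,  22.4]), 'grip': array([ 22.6, -41.6,  88.2]), 'tail': array([  32.8, -125.5,  110.5]), 'lip': array([  30.6, -106.9,  112. ])}
0.36 0.121 {'clear': 1.5} [540.7 -97.8  40.1] 1.5417963267948966 {'tip': array([ -0.4, 148.2,   5.6]), 'grip': array([17.6, -0.1, 71.4]), 'tail': array([ 27.8, -84.1,  93.7]), 'lip': array([ 25.5, -65.5,  95.2])}
0.33 0.121 {} [540.7 -98.9  36.1] 1.5417963267948966 {'tip': array([ -0.4, 148.1,   6.3]), 'grip': array([17.9, -2. , 67.6]), 'tail': array([ 28.2, -86.6,  87.3]), 'lip': array([ 25.9, -68.1,  89.4])}
0.2 0.121 {} [ 541.  -100.1   24.6] 1.5417963267948966 {'tip': array([ -0.2, 149.4,  15.6]), 'grip': array([18.9, -7.4, 56.8]), 'tail': array([ 29.4, -93.8,  65.3]), 'lip': array([ 27.2, -75.7,  69.7])}
0 0.121 {} [541.2 -99.1   7. ] 1.5417963267948966 {'tip': array([ -0. , 149.1,  30. ]), 'grip': array([ 19.7, -12.7,  39. ]), 'tail': array([ 30.2, -99.1,  30. ]), 'lip': array([ 28.1, -82.2,  38. ])}
-
[... 350 characters left out ...]
27.9]), 'tail': array([ 30.1, -98.9,   8.6]), 'lip': array([ 28.2, -83.1,  18.6])}
-0.12 -0.01 {} [520.9 -94.4  -3.4] 1.4107963267948966 {'tip': array([ -0. , 148. ,  38.5]), 'grip': array([ -1.6, -14.9,  27.9]), 'tail': array([  -2.5, -100.2,    8.6]), 'lip': array([ -2.3, -84.3,  18.6])}
-0.12 0.0 {} [522.4 -94.6  -3.4] 1.4207963267948966 {'tip': array([  0. , 148. ,  38.5]), 'grip': array([  0. , -14.9,  27.9]), 'tail': array([   0. , -100.2,    8.6]), 'lip': array([  0. , -84.3,  18.6])}
-0.09 0 {} [522.3 -95.3  -0.8] 1.4207963267948966 {'tip': array([  0. , 148.5,  36.4]), 'grip': array([  0. , -14.6,  30.7]), 'tail': array([   0. , -100.5,   13.9]), 'lip': array([  0. , -84.3,  23.4])}
```

```bash
python3 -m pendant '[[[0,0,0.4],[0,0,0.03],-1],[[0,0,0.4],[0,0,0.04],-1],[[0,0.4,-0.15],[0,0,0],-1],[[0,0.4,-0.15],[0,0,0],-1],[[0,0.4,-0.15],[0,0,0],-1],[[0,0.4,-0.15],[0,0,0],-1],[[0,0.4,-0.15],[0,0,0],-1],[[0,0.4,-0.15],[0,0,0],-1],[[0,0.4,-0.15],[0,0,0],-1],[[0,0.4,-0.15],[0,0,0],-1]]'; python3 -m pendant '[[[0,0,0],[0,0,0],-1],[[0,0,0],[0,0,0],-1],[[0,0,0],[0,0,0],-1],[[0,0,0],[0,0,0],-1],[[0,0,0],[0,0,0],-1],[[0,0,0],[0,0,0],-1],[[0,0,0],[0,0,0],-1],[[0,0,0],[0,0,0],-1],[[0,0,0],[0,0,0],-1],[[0,0,0],[0,0,0],-1]]'; python3 - <<'E'
from h import *
from scipy.spatial.transform import Rotation as Ro
o=bot.get_obs();t=o["tool_pos"];print(t,o["tcp_rot"])
print(pose(.36,.121,L=69,clear=1.5),pose(.36,.121,L=69,clear=2.5,back=45))
R=Ro.from_euler("xyz",o["tcp_rot"]).as_matrix();x,y,z=R.T;g=t-32*z-4*x
im=bot.capture("scene");cv2.imwrite("pics/s6.png",im);im=bot.capture("top");cv2.imwrite("pics/t6.png",im)
for n in("scene","top"):print(n,"tip",[proj(n,g+163*x+s*11*y+5*z).tolist() for s in(-1,1)],"tail",[proj(n,g-87*x+s*11*y+z).tolist() for s in(-1,1)])
E
```

```text
time: 14.62
tool_pos: [540.6, -140.9, 59.3]
tcp_rot: [3.138, 0.36, 1.543]
contact_force: [0.8, 0.3, -3.9]
grip_width: 27.0
finger_force: 30.0
time: 15.45
tool_pos: [539.8, -141.2, 57.7]
tcp_rot: [3.141, 0.36, 1.544]
contact_force: [1.5, 0.2, -3.7]
grip_width: 27.0
finger_force: 30.0
[ 539.80590026 -141.24177199   57.69967591] [3.14094246 0.36020746 1.54409456]
(array([ 540.3, -100.2,   41. ]), 1.5417963267948966, {'tip': array([ -0.4, 145.8,   6.5]), 'grip': array([17.6, -2.5, 72.4]), 'tail': array([ 27.8, -86.5,  94.6]), 'lip': array([ 25.5, -67.9,  96.1])}) (array([ 539.1, -142. ,   57.8]), 1.5417963267948966, {'tip': array([  4.6, 104.3,  23.3]), 'grip': array([ 22.6, -44. ,  89.2]), 'tail': array([  32.8, -127.9,  111.4]), 'lip': array([  30.6, -109.4,  112.9])})
scene tip [[270.4, 234.8], [277.5, 232.6]] tail [[321.2, 235.6], [329.0, 233.0]]
top tip [[225.6, 246.0], [226.0, 236.3]] tail [[331.9, 238.2], [331.8, 227.6]]
```

```bash
python3 -m pendant '[[[0,0.1,-0.04],[0,0,0],-1],[[0,0.15,-0.06],[0,0,0],-1],[[0,0.15,-0.06],[0,0,0],-1],[[0.01,0.15,-0.06],[0,0,0],-1],[[0.01,0.15,-0.06],[0,0,0],-1],[[0.01,0.15,-0.06],[0,0,0],-1],[[0,0.1,-0.04],[0,0,0],-1],[[0,0,0],[0,0,0],-1],[[0,0,0],[0,0,0],-1],[[0,0,0],[0,0,0],-1]]'; python3 - <<'E'
from h import *
a=bot.capture("scene");cv2.imwrite("pics/s7.png",a);b=cv2.imread("pics/scene0.png")
# balance image motion check + tip region
T=b[150:215,262:330][:, :40]
print(bot.get_obs()["moment"])
r=cv2.matchTemplate(a[160:240,250:330],b[185:225,262:300],cv2.TM_CCOEFF_NORMED);_,m,_,l=cv2.minMaxLoc(r);print(m,l[0]+250-262,l[1]+160-185)
E
```

```text
time: 16.38
tool_pos: [540.8, -112.8, 46.4]
tcp_rot: [3.141, 0.36, 1.544]
contact_force: [-0.3, 0.1, -3.5]
grip_width: 26.6
finger_force: 30.0
[ 0.30600718 -0.07789635  0.04478136]
0.30646219849586487 21 -1
```

```bash
python3 -m pendant '[[[0,0.14,-0.06],[0,0,0],-1],[[0,0.14,-0.06],[0,0,0],-1],[[0,0.14,-0.05],[0,0,0],-1],[[0,0,0],[0,0,0],-1],[[0,0,0],[0,0,0],-1],[[0,-0.015,-0.09],[0.21,-0.006,0],-1],[[0,-0.015,-0.09],[0.21,-0.006,0],-1],[[0,-0.015,-0.09],[0.21,-0.006,0],-1],[[0,-0.01,-0.09],[0.21,-0.006,0],-1],[[0,-0.01,-0.09],[0.21,-0.006,0],-1]]'; python3 - <<'E'
from h import *
o=bot.get_obs();print(o["tool_pos"],o["contact_force"],o["moment"])
for a in(.234,.15,.1,.05,0,-.05,-.1,-.125,-.135): print(a,pose(a,.121,L=69)[0])
E
```

```text
time: 17.27
tool_pos: [541.0, -101.3, 28.1]
tcp_rot: [3.14, 0.232, 1.544]
contact_force: [0.0, 7.7, 4.0]
grip_width: 26.7
finger_force: 30.0
[ 541.00674652 -101.33577779   28.09334688] [0.04982469 7.7243853  3.96334991] [ 1.37753322  0.25912776 -0.05297088]
0.234 [ 540.5 -102.4   28.2]
0.15 [ 540.7 -102.7   20.6]
0.1 [ 540.7 -102.6   16.1]
0.05 [ 540.8 -102.3   11.5]
0 [ 540.8 -101.7    7. ]
-0.05 [ 540.8 -100.9    2.5]
-0.1 [540.8 -99.8  -1.9]
-0.125 [540.8 -99.2  -4.1]
-0.135 [540.8 -99.   -5. ]
```

```bash
python3 -m pendant '[[[0,-0.02,-0.071],[0.19,-0.006,0],-1],[[0,-0.01,-0.071],[0.19,-0.006,0],-1],[[0,0,-0.071],[0.19,-0.006,0],-1],[[0,0,-0.071],[0.19,-0.006,0],-1],[[0,0,-0.071],[0.19,-0.006,0],-1],[[0,0,-0.071],[0.19,-0.006,0],-1],[[0,0,-0.071],[0.19,-0.006,0],-1],[[0,0.01,-0.071],[0.19,-0.006,0],-1],[[0,0.01,-0.071],[0.19,-0.006,0],-1],[[0,0.01,-0.071],[0.19,-0.006,0],-1]]'
```

```text
time: 18.1
tool_pos: [540.7, -98.6, 7.0]
tcp_rot: [3.14, 0.0, 1.543]
contact_force: [0.0, 16.7, 5.0]
grip_width: 26.8
finger_force: 30.0
```

```bash
python3 -m pendant '[[[0,0.03,-0.03],[0.1,-0.003,0],-1],[[0,0.03,-0.04],[0.1,-0.003,0],-1],[[0,0.02,-0.04],[0.11,-0.003,0],-1],[[0,0.02,-0.04],[0.11,-0.003,0],-1],[[0,0.01,-0.04],[0.11,-0.003,0],-1],[[0,0.01,-0.04],[0.11,-0.003,0],-1],[[0,0.01,-0.04],[0.11,-0.003,0],-1],[[0,0.01,-0.04],[0.11,-0.003,0],-1],[[0,0.01,-0.04],[0.11,-0.003,0],-1],[[0,0,-0.04],[0.11,-0.003,0],-1]]'; python3 - <<'E'
from h import *
from scipy.spatial.transform import Rotation as Ro
o=bot.get_obs();t=o["tool_pos"];R=Ro.from_euler("xyz",o["tcp_rot"]).as_matrix();x,y,z=R.T;g=t-32*z-4*x
f=lambda p:np.round([np.dot(p-C,X_),np.dot(p-C,Y_),p[2]],1)
print(t,o["tcp_rot"],o["moment"],"tail top",f(g-87*x+z),"lip",f(g-70*x+z),"under tail end",f(g-87*x+9*z),"fulc",f(g+(94)*x+9*z))
E
```

```text
time: 18.93
tool_pos: [540.9, -95.4, -3.7]
tcp_rot: [3.139, -0.127, 1.544]
contact_force: [-0.4, 12.5, 10.9]
grip_width: 26.8
finger_force: 30.0
[540.90854413 -95.36896159  -3.74341354] [ 3.13916015 -0.12727616  1.54374071] [ 2.26060557  0.05645135 -0.15572866] tail top [ 29.9 -98.6  15.5] lip [ 27.8 -81.8  17.6] under tail end [ 29.7 -97.6   7.5] fulc [ 7.7 80.6 30.5]
```

```bash
python3 -m pendant '[[[-0.06,0.007,0],[0,0,-0.1],-1],[[-0.06,0.007,0],[0,0,-0.1],-1],[[-0.06,0.007,0],[0,0,-0.1],-1],[[-0.06,0.007,0],[0,0,-0.1],-1],[[-0.06,0.007,0],[0,0,-0.1],-1],[[0,0,0],[0,0,0],-1],[[0,0,0],[0,0,0],-1],[[0,0,0],[0,0,0],-1],[[0,0,0],[0,0,0],-1],[[0,0,0],[0,0,0],-1]]'; python3 - <<'E'
from h import *
from scipy.spatial.transform import Rotation as Ro
o=bot.get_obs();t=o["tool_pos"];R=Ro.from_euler("xyz",o["tcp_rot"]).as_matrix();x,y,z=R.T;g=t-32*z-4*x
print(o["moment"])
im=bot.capture("scene");cv2.imwrite("pics/s8.png",im);cv2.imwrite("pics/t8.png",bot.capture("top"))
print([proj("scene",g-87*x+s*11*y+z).tolist() for s in(-1,1)],[proj("scene",g-47*x+s*11*y+z).tolist() for s in(-1,1)])
c=cv2.resize(im[180:290,250:380],None,fx=6,fy=5.4,interpolation=cv2.INTER_CUBIC);cv2.imwrite("pics/c8.png",c)
E
```

```text
time: 19.77
tool_pos: [534.2, -96.8, -3.3]
tcp_rot: [3.134, -0.123, 1.484]
contact_force: [3.6, 3.5, 6.6]
grip_width: 26.5
finger_force: 30.0
[ 0.59721328 -0.56163439 -0.1780827 ]
[[311.2, 271.7], [319.0, 269.1]] [[302.6, 263.0], [310.4, 260.5]]
```

View pics/c8.png

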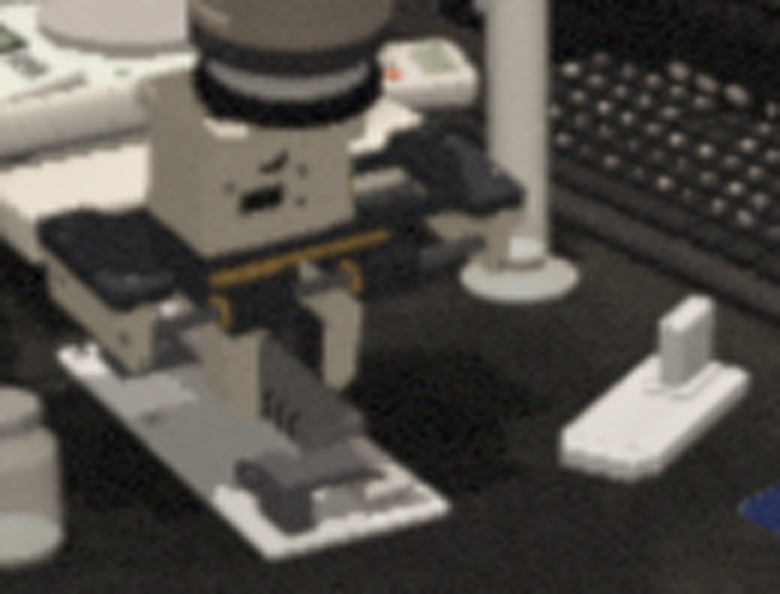

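The last view shows the tail end at (395,485), going in below the lip from the open side, and the force is small. I finish the turn-in.

```bash
python3 -m pendant '[[[-0.06,0.007,0],[0,0,-0.09],-1],[[-0.06,0.007,0],[0,0,-0.09],-1],[[-0.06,0.007,0],[0,0,-0.09],-1],[[-0.06,0.007,0],[0,0,-0.09],-1],[[-0.06,0.007,0],[0,0,-0.09],-1],[[-0.06,0.007,0],[0,0,-0.09],-1],[[0,0,0],[0,0,0],-1],[[0,0,0],[0,0,0],-1],[[0,0,0],[0,0,0],-1],[[0,0,0],[0,0,0],-1]]'; python3 - <<'E'
from h import *
from scipy.spatial.transform import Rotation as Ro
o=bot.get_obs();t=o["tool_pos"];R=Ro.from_euler("xyz",o["tcp_rot"]).as_matrix();x,y,z=R.T;g=t-32*z-4*x
f=lambda p:np.round([np.dot(p-C,X_),np.dot(p-C,Y_),p[2]],1)
print(o["moment"],"lip",f(g-70*x+z),"tail",f(g-87*x+z),"tip",f(g+163*x+7*z))
E
```

```text
time: 20.7
tool_pos: [524.8, -96.7, -3.0]
tcp_rot: [3.131, -0.122, 1.418]
contact_force: [5.7, 0.4, 6.2]
grip_width: 26.6
finger_force: 30.1
[-0.08303028 -0.94843993 -0.56176201] lip [  2.1 -86.1  18.7] tail [   2.1 -102.9   16.7] tip [  2.8 145.9  41.1]
```

```bash
python3 -m pendant '[[[0,0,0.02],[-0.06,0.01,0],-1],[[0,0,0.02],[-0.06,0.01,0],-1],[[0,0,0.02],[-0.06,0.01,0],-1],[[0,0,0.02],[-0.06,0.01,0],-1],[[0,0,0],[0,0,0],-1],[[0,0,0],[0,0,0],-1],[[0,0,0],[0,0,0],0],[[0,0,0],[0,0,0],0],[[0,0,0],[0,0,0],0.1],[[0,0,0],[0,0,0],0.1]]'; python3 -m pendant '[[[0,0,0],[0,0,0],0.1],[[0,0,0],[0,0,0],0.1],[[0,0,0],[0,0,0],0.1],[[0,0,0],[0,0,0],0.1],[[0,0,0],[0,0,0],0.1],[[0,0,0],[0,0,0],0.1],[[0,0,0],[0,0,0],0.1],[[0,0,0],[0,0,0],0.1],[[0,0,0],[0,0,0],0.1],[[0,0,0],[0,0,0],0.1]]'; python3 - <<'E'
from h import *
cv2.imwrite("pics/s9.png",bot.capture("scene"))
E
```

```text
time: 21.53
tool_pos: [520.8, -95.2, -2.7]
tcp_rot: [3.14, -0.094, 1.419]
contact_force: [0.6, 0.3, 0.4]
grip_width: 47.9
finger_force: 0.0
time: 22.37
tool_pos: [520.9, -95.3, -2.9]
tcp_rot: [3.14, -0.094, 1.419]
contact_force: [0.2, -0.1, -0.2]
grip_width: 50.3
finger_force: 0.0
```

```bash
python3 -m pendant '[[[0,0.02,0.2],[0,0,0],0.1],[[0,0.02,0.3],[0,0,0],0.1],[[0,0.02,0.4],[0,0,0],0.1],[[0,0.02,0.4],[0,0,0],0.1],[[0,-0.2,0.5],[-0.13,0.02,0],0.1],[[0,-0.4,0.6],[-0.13,0.02,0],0.1],[[0,-0.5,0.6],[-0.13,0.02,0],0.1],[[0,-0.5,0.6],[-0.13,0.02,0],0.1],[[0,-0.5,0.6],[-0.13,0.02,0],0.1],[[0,-0.5,0.4],[-0.13,0.02,0],0.1]]'; python3 -m pendant '[[[0.6,0,0],[0,0,0.9],0.1],[[0.6,0,0],[0,0,0.9],0.1],[[0.6,0,0],[0,0,0.9],0.1],[[0.6,0,0],[0,0,0.9],0.1],[[0.6,0,0],[0,0,0.9],0.1],[[0.6,0,0],[0,0,0.9],0.1],[[0.6,0,0],[0,0,0.9],0.1],[[0.5,0,0],[0,0,0.9],0.1],[[0.5,0,0],[0,0,0.9],0.1],[[0.5,0,0],[0,0,0.9],0.1]]'; python3 - <<'E'
from h import *
o=bot.get_obs();print(o["joint_positions"])
b=cv2.imread("pics/scene0.png");bt=cv2.imread("pics/top0.png")
a=bot.capture("scene");t=bot.capture("top");cv2.imwrite("pics/sA.png",a);cv2.imwrite("pics/tA.png",t)
def m(A,B,x0,y0,w,h,s=14):
    r=cv2.matchTemplate(A[y0-s:y0+h+s,x0-s:x0+w+s],B[y0:y0+h,x0:x0+w],cv2.TM_CCOEFF_NORMED);_,v,_,l=cv2.minMaxLoc(r);return round(v,2),l[0]-s,l[1]-s
print("slab near corners top",m(t,bt,212,160,20,20),m(t,bt,200,240,24,22),"far",m(t,bt,118,148,20,20),m(t,bt,104,230,20,20))
print("glass top: bottle",m(t,bt,222,284,30,30),"vial",m(t,bt,272,294,28,28),"cyl",m(t,bt,236,160,30,24),"shim",m(t,bt,296,160,40,54))
# expected top shifts of near corner for 15 mm foot lift
print(proj("top",[705.3,10.7,52])-proj("top",[705.3,10.7,68]),proj("top",[499.1,43.1,52])-proj("top",[499.1,43.1,68]))
E
```

```text
time: 23.25
tool_pos: [521.5, -171.8, 138.1]
tcp_rot: [3.137, 0.002, 1.419]
contact_force: [0.3, 0.3, -0.4]
grip_width: 50.6
finger_force: 0.0
time: 24.08
tool_pos: [692.5, -170.7, 136.2]
tcp_rot: [3.14, 0.001, 2.504]
contact_force: [0.0, -0.5, 0.1]
grip_width: 50.7
finger_force: 0.0
[-0.34961438  0.7484327   1.01045394  0.00146694  1.38143212 -1.28343669]
slab near corners top (0.57, -14, -6) (0.76, 14, -5) far (1.0, -2, 0) (0.96, 0, 0)
glass top: bottle (0.39, -4, -14) vial (0.97, 0, 0) cyl (0.41, -10, 7) shim (0.74, 1, 2)
[1.4 2.5] [1.8 1.1]
```

```bash
python3 -m pendant '[[[0,-0.016,0],[0,0,0.85],0.1],[[0,-0.016,0],[0,0,0.85],0.1],[[0,-0.016,0],[0,0,0.85],0.1],[[0,-0.016,0],[0,0,0.85],0.1],[[0,-0.016,0],[0,0,0.85],0.1],[[0,-0.016,0],[0,0,0.85],0.1],[[0,-0.016,0],[0,0,0.85],0.1],[[0,-0.016,0],[0,0,0.85],0.1],[[0,-0.016,0],[0,0,0.85],0.1],[[0,-0.016,0],[0,0,0.8],0.1]]'; python3 - <<'E'
from h import *
o=bot.get_obs();print(o["joint_positions"][5])
b=cv2.imread("pics/scene0.png");a=bot.capture("scene");cv2.imwrite("pics/sB.png",a)
def m(A,B,x0,y0,w,h,s=14):
    r=cv2.matchTemplate(A[y0-s:y0+h+s,x0-s:x0+w+s],B[y0:y0+h,x0:x0+w],cv2.TM_CCOEFF_NORMED);_,v,_,l=cv2.minMaxLoc(r);return round(v,2),l[0]-s,l[1]-s
for n,p in(("slab corner near robot",[499,43,40]),("slab corner far",[705,11,40]),("slab farcorner",[535,259,50])):
    q=proj("scene",p);print(n,q,proj("scene",np.array(p)+[0,0,16])-q,m(a,b,int(q[0])-12,int(q[1])-12,24,24))
# shim fin/plate estimate from scene: project model corners
E=-2.76;h=np.array([np.cos(E),np.sin(E),0]);w=np.array([-np.sin(E),np.cos(E),0]);F=np.array([691,-175.5,0])
for n,u,v,z in(("fin",-16,-6,49),("fin",16,-6,49),("fin",16,6,49),("fin",-16,6,49),("lead",82,-22,10),("lead",82,22,10),("back",-18,22,10)):print(n,u,v,proj("scene",F+u*h+v*w+[0,0,z]))
c=b[225:275,338:382];g=cv2.cvtColor(c,cv2.COLOR_BGR2GRAY)
_,th=cv2.threshold(g,120,255,0);cs,_=cv2.findContours(th,0,2);cs=max(cs,key=cv2.contourArea);print((cv2.approxPolyDP(cs,1.5,True)[:,0]+[338,225]).tolist())
E
```

```text
time: 25.02
tool_pos: [691.0, -175.7, 136.0]
tcp_rot: [3.14, 0.0, -2.769]
contact_force: [0.2, -0.0, -0.2]
grip_width: 50.5
finger_force: 0.0
-2.300661402613856
slab corner near robot [254.1 230.6] [-0.5 -5.4] (0.6, -6, -4)
slab corner far [323.3 214.1] [-0.1 -5.3] (0.89, 0, -6)
slab farcorner [226.3 198.7] [-0.5 -5. ] (0.42, -1, 4)
fin -16 -6 [364.4 233.3]
fin 16 -6 [358.6 238.3]
fin 16 6 [362.9 239.4]
fin -16 6 [368.6 234.3]
lead 82 -22 [340.2 261.5]
lead 82 22 [356.  265.9]
back -18 22 [374.1 249. ]
[[367, 235], [360, 239], [360, 244], [344, 259], [344, 265], [351, 267], [359, 266], [373, 252], [374, 249], [367, 246]]
```

The slab's far corner has moved 6 px up, so the edge is about 17 mm higher: the slab is held up. The shim model fits to within a pixel at the fin and back, so I descend on the fin.

```bash
python3 -m pendant '[[[0,0,-0.5],[0,0,0],0.1],[[0,0,-0.6],[0,0,0],0.1],[[0,0,-0.6],[0,0,0],0.1],[[0,0,-0.6],[0,0,0],-0.2],[[0,0,-0.6],[0,0,0],-0.2],[[0,0,-0.5],[0,0,0],-0.2],[[0,0,-0.4],[0,0,0],-0.2],[[0,0,-0.4],[0,0,0],-0.2],[[0,0,-0.4],[0,0,0],-0.2],[[0,0,0],[0,0,0],-0.2]]'; python3 -m pendant '[[[0,0,0],[0,0,0],-1],[[0,0,0],[0,0,0],-1],[[0,0,0],[0,0,0],-1],[[0,0,0],[0,0,0],-1],[[0,0,0],[0,0,0],-1],[[0,0,0],[0,0,0],-1],[[0,0,0],[0,0,0],-1],[[0,0,0],[0,0,0],-1],[[0,0,0],[0,0,0],-1],[[0,0,0],[0,0,0],-1]]'
```

```text
time: 25.9
tool_pos: [690.3, -175.1, -5.6]
tcp_rot: [3.137, -0.003, -2.772]
contact_force: [-0.2, -0.9, 0.1]
grip_width: 36.6
finger_force: 0.0
time: 26.73
tool_pos: [692.4, -175.8, -1.9]
tcp_rot: [3.141, 0.001, -2.77]
contact_force: [-0.7, -0.3, 5.5]
grip_width: 11.8
finger_force: 29.9
```

```bash
python3 -m pendant '[[[0,0,0.3],[0,0,0],-1],[[0,0,0.6],[0,0,0],-1],[[-0.4,0,0.6],[0,0,-0.6],-1],[[-0.4,0,0.6],[0,0,-1],-1],[[-0.4,0,0.5],[0,0,-1],-1],[[-0.4,0,0],[0,0,-1],-1],[[-0.4,0,0],[0,0,-1],-1],[[-0.4,0,0],[0,0,-1],-1],[[-0.4,0,0],[0,0,-1],-1],[[-0.4,0,0],[0,0,-1],-1]]'; python3 -m pendant '[[[0,0.2,0],[0,0,-1],-1],[[0,0.2,0],[0,0,-1],-1],[[0,0.2,0],[0,0,-1],-1],[[0,0.2,0],[0,0,-1],-1],[[0,0.2,0],[0,0,-1],-1],[[0,0.2,0],[0,0,-1],-1],[[0,0.2,0],[0,0,-1],-1],[[0,0.2,0],[0,0,-1],-1],[[0,0.2,0],[0,0,-1],-1],[[0,0.2,0],[0,0,-0.34],-1]]'; python3 - <<'E'
from h import *
b=cv2.imread("pics/top0.png");a=bot.capture("top");cv2.imwrite("pics/tC.png",a)
def m(A,B,x0,y0,w,h,s=8):
    r=cv2.matchTemplate(A[y0-s:y0+h+s,x0-s:x0+w+s],B[y0:y0+h,x0:x0+w],cv2.TM_CCOEFF_NORMED);_,v,_,l=cv2.minMaxLoc(r);return round(v,2),l[0]-s,l[1]-s
print(m(a,b,236,160,30,24),m(a,b,222,284,30,30),m(a,b,272,294,28,28))
E
```

```text
time: 27.57
tool_pos: [594.9, -175.5, 75.1]
tcp_rot: [3.14, -0.001, 2.595]
contact_force: [-0.3, 0.5, -2.2]
grip_width: 11.7
finger_force: 29.9
time: 28.4
tool_pos: [595.5, -115.3, 75.0]
tcp_rot: [3.141, 0.0, 1.474]
contact_force: [0.8, -0.7, -1.7]
grip_width: 11.9
finger_force: 29.9
(0.31, -1, 0) (0.33, 0, 0) (0.97, 0, 0)
```

```bash
python3 -m pendant '[[[0,0.47,0],[0,0,0.02],-1],[[0,0.47,0],[0,0,0.02],-1],[[0,0.46,-0.3],[0,0,0],-1],[[0,0,-0.5],[0,0,0],-1],[[0,0,-0.5],[0,0,0],-1],[[0,0,-0.5],[0,0,0],-1],[[0,0,-0.35],[0,0,0],-1],[[0,0,-0.2],[0,0,0],-1],[[0,0,-0.13],[0,0,0],-1],[[0,0,0],[0,0,0],-1]]'; python3 - <<'E'
from h import *
o=bot.get_obs();print(o["tool_pos"],o["tcp_rot"],o["contact_force"])
a=bot.capture("scene");b=cv2.imread("pics/sB.png");cv2.imwrite("pics/sD.png",a)
E=o["tcp_rot"][2];h=np.array([np.cos(E),np.sin(E),0]);w=np.array([-np.sin(E),np.cos(E),0]);F=o["tool_pos"]*[1,1,0]+[0,0,2]
print([proj("scene",F+u*h+v*w+[0,0,10]).tolist() for u,v in((-18,-22),(-18,22),(70,-22),(70,22))])
d=cv2.absdiff(a,b).mean(2);q=proj("scene",F-18*h+[0,0,5]).astype(int);print(q);g=a.mean(2).astype(int)
for r in range(q[1]-12,q[1]+12,2):print(r,g[r,q[0]-20:q[0]+22:2].tolist())
def m(A,B,x0,y0,w,h,s=8):
    r=cv2.matchTemplate(A[y0-s:y0+h+s,x0-s:x0+w+s],B[y0:y0+h,x0:x0+w],cv2.TM_CCOEFF_NORMED);_,v,_,l=cv2.minMaxLoc(r);return round(v,2),l[0]-s,l[1]-s
print("cyl",m(a,cv2.imread("pics/scene0.png"),326,215,22,22))
E
```

```text
time: 29.28
tool_pos: [595.6, -73.2, 0.0]
tcp_rot: [3.141, 0.0, 1.485]
contact_force: [-0.3, 0.1, -0.9]
grip_width: 11.5
finger_force: 29.9
[ 5.95587285e+02 -7.32455489e+01  1.71670887e-02] [3.14102816e+00 9.73612311e-05 1.48546944e+00] [-0.33782434  0.05403841 -0.91829887]
[[320.5, 245.9], [306.0, 250.4], [303.3, 233.3], [289.2, 237.4]]
[313 249]
237 [128, 183, 195, 192, 118, 116, 125, 124, 96, 130, 130, 122, 121, 75, 29, 26, 21, 18, 19, 18, 30]
239 [122, 129, 154, 152, 121, 114, 123, 125, 96, 131, 132, 123, 105, 35, 20, 21, 17, 17, 19, 17, 29]
241 [119, 122, 121, 122, 121, 119, 124, 123, 106, 130, 131, 118, 42, 24, 25, 23, 15, 17, 17, 20, 22]
243 [83, 123, 123, 122, 122, 119, 121, 125, 102, 128, 132, 117, 57, 23, 28, 23, 11, 21, 26, 20, 22]
245 [65, 99, 122, 124, 120, 124, 123, 121, 117, 129, 129, 125, 124, 80, 30, 27, 26, 24, 16, 23, 21]
247 [75, 102, 87, 117, 122, 123, 123, 123, 122, 128, 129, 125, 130, 127, 62, 25, 27, 23, 26, 16, 20]
249 [122, 124, 110, 62, 112, 123, 122, 125, 123, 129, 127, 131, 129, 126, 54, 17, 21, 20, 15, 22, 24]
251 [133, 126, 124, 109, 54, 90, 123, 131, 131, 128, 129, 98, 61, 36, 25, 19, 25, 23, 26, 22, 29]
253 [137, 139, 139, 139, 123, 59, 79, 127, 88, 60, 36, 19, 19, 23, 21, 26, 26, 26, 35, 34, 39]
255 [103, 137, 139, 139, 137, 114, 96, 36, 20, 21, 27, 33, 33, 28, 36, 37, 37, 36, 38, 41, 40]
257 [77, 110, 139, 138, 139, 138, 166, 129, 37, 36, 31, 33, 33, 32, 37, 37, 38, 39, 34, 40, 40]
259 [57, 100, 133, 136, 126, 116, 110, 190, 134, 41, 25, 27, 35, 35, 35, 35, 40, 36, 32, 38, 42]
cyl (0.99, 0, 0)
```

```bash
python3 -m pendant '[[[0.015,0.16,0],[0,0,0],-1],[[0.015,0.16,0],[0,0,0],-1],[[0.015,0.16,0],[0,0,0],-1],[[0.015,0.16,0],[0,0,0],-1],[[0.015,0.16,0],[0,0,0],-1],[[0.015,0.16,0],[0,0,0],-1],[[0.015,0.16,0],[0,0,0],-1],[[0.015,0.16,0],[0,0,0],-1],[[0.015,0.16,0],[0,0,0],-1],[[0,0,0],[0,0,0],-1]]'
```

```text
time: 30.17
tool_pos: [600.0, -29.4, 0.7]
tcp_rot: [3.14, 0.0, 1.486]
contact_force: [0.2, 0.7, -1.8]
grip_width: 11.6
finger_force: 29.9
```

```bash
python3 - <<'E'
from h import *
a=bot.capture("scene");b=cv2.imread("pics/scene0.png")
def m(A,B,x0,y0,w,h,s=12):
    r=cv2.matchTemplate(A[y0-s:y0+h+s,x0-s:x0+w+s],B[y0:y0+h,x0:x0+w],cv2.TM_CCOEFF_NORMED);_,v,_,l=cv2.minMaxLoc(r);return round(v,2),l[0]-s,l[1]-s
print("cyl",m(a,b,326,215,22,22),"slab",m(a,b,311,202,24,24)); print(bot.get_obs()["contact_force"])
E
```

```text
cyl (1.0, 0, 0) slab (0.5, -6, 12)
[ 1.02113832 -0.48800214 -1.80193692]
```

```bash
python3 -m pendant '[[[0.01,0.137,0],[0,0,0],-1],[[0.01,0.137,0],[0,0,0],-1],[[0.01,0.137,0],[0,0,0],-1],[[0.01,0.137,0],[0,0,0],-1],[[0.01,0.137,0],[0,0,0],-1],[[0.01,0.137,0],[0,0,0],-1],[[0.01,0.137,0],[0,0,0],-1],[[0.01,0.137,0],[0,0,0],-1],[[0,0,-0.04],[0,0,0],-1],[[0,0,-0.04],[0,0,0],-1]]'; python3 -m pendant '[[[0,0,0],[0,0,0],-1],[[0,0,0],[0,0,0],-1],[[0,0,0],[0,0,0],-0.4],[[0,0,0],[0,0,0],-0.4],[[0,0,0],[0,0,0],-0.4],[[0,0,0],[0,0,0],-0.4],[[0,0,0],[0,0,0],-0.4],[[0,0,0],[0,0,0],-0.4],[[0,0,0],[0,0,0],-0.4],[[0,0,0],[0,0,0],-0.4]]'; python3 - <<'E'
from h import *
o=bot.get_obs();t=o["tool_pos"];E=o["tcp_rot"][2];h=np.array([np.cos(E),np.sin(E)]);w=np.array([-np.sin(E),np.cos(E)])
d=np.array([606.9,54.2])-t[:2];print("foot in shim",d@h,d@w,o["contact_force"])
E
```

```text
time: 31.05
tool_pos: [602.4, 2.7, -1.7]
tcp_rot: [3.14, 0.0, 1.486]
contact_force: [0.1, 0.2, -1.7]
grip_width: 11.7
finger_force: 29.9
time: 31.88
tool_pos: [602.4, 2.5, -1.6]
tcp_rot: [3.14, 0.0, 1.485]
contact_force: [0.2, -0.4, 0.4]
grip_width: 27.5
finger_force: 0.0
foot in shim 51.93397250324821 -0.07538514167553612 [ 0.24206034 -0.37721071  0.35587484]
```

```bash
python3 -m pendant '[[[0,0,0.3],[0,0,0],-0.4],[[0,0,0.8],[0,0,0],-0.4],[[0,0,0.9],[0,0,0],-0.4],[[0,0,0.9],[0,0,0],-0.4],[[0,0,0.9],[0,0,0],-0.4],[[-0.53,-0.65,0],[0.156,-0.02,-0.11],0.1],[[-0.53,-0.65,0],[0.156,-0.02,-0.11],0.1],[[-0.53,-0.65,0],[0.156,-0.02,-0.11],0.1],[[-0.53,-0.65,0],[0.156,-0.02,-0.11],0.1],[[-0.53,-0.65,0],[0.156,-0.02,-0.11],0.1]]'; python3 -m pendant '[[[0,0,0],[0,0,0],0.1],[[0,0,-0.5],[0,0,0],0.1],[[0,0,-0.5],[0,0,0],0.1],[[0,0,-0.5],[0,0,0],0.1],[[0,0,0],[0,0,0],0.1],[[0,0,0],[0,0,0],0.1],[[0,0,0],[0,0,0],0.1],[[0,0,0],[0,0,0],0.1],[[0,0,0],[0,0,0],0.1],[[0,0,0],[0,0,0],0.1]]'; python3 - <<'E'
from h import *
a=bot.capture("scene");b=cv2.imread("pics/scene0.png");cv2.imwrite("pics/sE.png",a)
def m(A,B,x0,y0,w,h,s=12):
    r=cv2.matchTemplate(A[y0-s:y0+h+s,x0-s:x0+w+s],B[y0:y0+h,x0:x0+w],cv2.TM_CCOEFF_NORMED);_,v,_,l=cv2.minMaxLoc(r);return round(v,2),l[0]-s,l[1]-s
print("cyl",m(a,b,326,215,22,22),"slab",m(a,b,311,202,24,24))
# shim fin where expected? 
F=np.array([602.4,2.5,0]);h=np.array([np.cos(1.485),np.sin(1.485),0]);w=np.array([-h[1],h[0],0])
q=[proj("scene",F+u*h+v*w+[0,0,z]).tolist() for u,v,z in((-16,-6,49),(-16,6,49),(16,-6,49),(-18,-22,10),(-18,22,10))];print(q)
g=a.mean(2).astype(int);x0,y0=map(int,q[0])
for r in range(y0-8,y0+34,2):print(r,g[r,x0-30:x0+22:2].tolist())
E
```

```text
time: 32.72
tool_pos: [522.2, -95.7, 113.3]
tcp_rot: [3.138, -0.095, 1.419]
contact_force: [-0.2, -0.0, -0.3]
grip_width: 50.1
finger_force: 0.0
time: 33.55
tool_pos: [523.3, -95.1, 68.0]
tcp_rot: [3.138, -0.094, 1.419]
contact_force: [1.0, 0.4, -0.7]
grip_width: 50.3
finger_force: 0.0
cyl (1.0, 0, 0) slab (0.5, 0, 0)
[[299.7, 223.7], [295.8, 224.8], [293.7, 219.5], [305.6, 235.6], [291.5, 239.7]]
215 [222, 209, 128, 77, 57, 79, 108, 146, 160, 154, 157, 153, 154, 151, 147, 65, 20, 96, 123, 124, 106, 104, 89, 67, 57, 54]
217 [215, 200, 129, 112, 123, 120, 120, 135, 149, 149, 149, 146, 146, 147, 143, 58, 27, 111, 122, 124, 61, 30, 32, 34, 44, 49]
219 [161, 156, 122, 114, 124, 124, 121, 119, 145, 145, 144, 144, 122, 98, 72, 31, 27, 110, 124, 122, 51, 23, 24, 26, 29, 33]
221 [149, 148, 122, 117, 122, 123, 122, 114, 120, 121, 100, 86, 105, 61, 14, 22, 24, 110, 125, 121, 42, 25, 24, 26, 22, 31]
223 [145, 143, 123, 113, 123, 124, 122, 60, 33, 32, 29, 149, 214, 206, 117, 27, 21, 115, 125, 117, 32, 18, 24, 24, 15, 25]
225 [131, 149, 144, 114, 122, 125, 121, 96, 76, 37, 44, 134, 166, 211, 213,
[... 1141 characters left out ...]
7, 26, 25, 29]
245 [63, 63, 65, 62, 58, 65, 80, 57, 65, 69, 69, 68, 66, 51, 39, 34, 31, 30, 27, 26, 24, 28, 22, 25, 28, 24]
247 [53, 61, 56, 55, 59, 68, 84, 52, 44, 66, 72, 69, 68, 66, 34, 26, 16, 27, 21, 26, 24, 25, 26, 22, 25, 20]
249 [100, 74, 87, 128, 116, 121, 121, 82, 51, 51, 70, 69, 67, 70, 64, 26, 23, 27, 26, 13, 24, 19, 25, 24, 26, 25]
251 [152, 151, 152, 154, 145, 125, 123, 115, 69, 59, 48, 70, 68, 70, 70, 62, 37, 25, 28, 19, 23, 21, 16, 27, 23, 21]
253 [152, 152, 153, 152, 150, 127, 123, 122, 114, 64, 62, 50, 68, 71, 70, 74, 63, 48, 19, 21, 20, 21, 20, 24, 19, 28]
255 [128, 124, 124, 122, 125, 122, 123, 126, 122, 111, 70, 64, 52, 70, 68, 75, 88, 72, 53, 21, 20, 16, 22, 21, 18, 16]
```

```bash
python3 -m pendant '[[[0.02,0,-0.4],[0,0,0],0.1],[[0,0,-0.4],[0,0,0],0.1],[[0,0,-0.4],[0,0,0],0.1],[[0,0,-0.4],[0,0,0],0.1],[[0,0,-0.4],[0,0,0],0.1],[[0,0,-0.15],[0,0,0],0.1],[[0,0,-0.1],[0,0,0],0.1],[[0,0,-0.1],[0,0,0],0.1],[[0,0,0],[0,0,0],0.1],[[0,0,0],[0,0,0],-1]]'; python3 -m pendant '[[[0,0,0],[0,0,0],-1],[[0,0,0],[0,0,0],-1],[[0,0,0],[0,0,0],-1],[[0,0,0],[0,0,0],-1],[[0,0,0],[0,0,0],-1],[[0,0,0],[0,0,0],-1],[[0,0,0],[0,0,0],-1],[[0,0,0],[0,0,0],-1],[[0,0,0],[0,0,0],-1],[[0,0,0],[0,0,0],-1]]'
```

```text
time: 34.43
tool_pos: [523.8, -95.2, -2.7]
tcp_rot: [3.138, -0.094, 1.419]
contact_force: [0.3, 1.6, 0.4]
grip_width: 47.3
finger_force: 0.0
time: 35.27
tool_pos: [524.2, -95.3, -2.8]
tcp_rot: [3.137, -0.094, 1.419]
contact_force: [4.4, -0.4, 3.1]
grip_width: 26.9
finger_force: 30.0
```

```bash
python3 -m pendant '[[[0,0,-0.03],[0.07,-0.01,0],-1],[[0,0,-0.03],[0.07,-0.01,0],-1],[[0,0,-0.03],[0.07,-0.01,0],-1],[[0,0,-0.03],[0.08,-0.01,0],-1],[[0,0,0],[0,0,0],-1],[[0,0,0],[0,0,0],-1],[[0.06,0,0],[0,0,0.1],-1],[[0.06,0,0],[0,0,0.1],-1],[[0.06,0,0],[0,0,0.1],-1],[[0,0,0],[0,0,0],-1]]'; python3 - <<'E'
from h import *
from scipy.spatial.transform import Rotation as Ro
o=bot.get_obs();t=o["tool_pos"];R=Ro.from_euler("xyz",o["tcp_rot"]).as_matrix();x,y,z=R.T;g=t-32*z-4*x
f=lambda p:np.round([np.dot(p-C,X_),np.dot(p-C,Y_),p[2]],1)
print(o["moment"],"lip",f(g-70*x+z),"tail",f(g-87*x+z))
E
```

```text
time: 36.1
tool_pos: [527.6, -94.5, -6.0]
tcp_rot: [-3.141, -0.13, 1.456]
contact_force: [-3.4, -0.2, 14.7]
grip_width: 26.8
finger_force: 30.0
[ 0.19705569  0.52379963 -0.20573172] lip [  7.8 -83.6  15.2] tail [   8.4 -100.4   12.9]
```

```bash
python3 -m pendant '[[[0.055,0,0.03],[0,0,0.085],-1],[[0.055,0,0],[0,0,0.085],-1],[[0.055,0,0],[0,0,0.085],-1],[[0.055,0,0],[0,0,0.085],-1],[[0.055,0,0],[0,0,0.085],-1],[[0.055,0,0],[0,0,0.085],-1],[[0.055,0,0],[0,0,0.085],-1],[[0.055,0,0],[0,0,0.085],-1],[[0.055,0,0],[0,0,0.085],-1],[[0.055,0,0],[0,0,0.085],-1]]'; python3 - <<'E'
from h import *
from scipy.spatial.transform import Rotation as Ro
o=bot.get_obs();t=o["tool_pos"];R=Ro.from_euler("xyz",o["tcp_rot"]).as_matrix();x,y,z=R.T;g=t-32*z-4*x
f=lambda p:np.round([np.dot(p-C,X_),np.dot(p-C,Y_),p[2]],1)
print(o["moment"],"lip",f(g-70*x+z),"tail",f(g-87*x+z))
for a in(-.13,-.1,0,.1,.2,.3,.36): print(a,pose(a,.145,L=69)[0])
E
```

```text
time: 36.93
tool_pos: [540.6, -95.0, -5.9]
tcp_rot: [-3.134, -0.13, 1.559]
contact_force: [-14.5, -5.9, 15.1]
grip_width: 26.5
finger_force: 30.0
[-0.59590562  2.18898242  0.66511866] lip [ 28.9 -81.4  15.2] tail [ 31.2 -98.   13. ]
-0.13 [544.5 -99.4  -4.5]
-0.1 [ 544.5 -100.1   -1.9]
0 [ 544.6 -102.     7. ]
0.1 [ 544.5 -102.9   16.1]
0.2 [ 544.4 -102.9   25.2]
0.3 [ 544.1 -102.    34.2]
0.36 [ 543.9 -101.    39.6]
```

```bash
python3 -m pendant '[[[0,0,0.03],[0,0,0],-1],[[0,0,0.03],[0,0,0],-1],[[0.05,0,0],[0,0,0],-1],[[0.05,0,0],[0,0,0],-1],[[0,0,0],[0,0,0],-1],[[0,0,0],[0,0,0],-1],[[0,0,0],[0,0,0],-1],[[0,0,0],[0,0,0],-1],[[0,0,0],[0,0,0],-1],[[0,0,0],[0,0,0],-1]]'; python3 - <<'E'
from h import *
from scipy.spatial.transform import Rotation as Ro
o=bot.get_obs();t=o["tool_pos"];R=Ro.from_euler("xyz",o["tcp_rot"]).as_matrix();x,y,z=R.T;g=t-32*z-4*x
f=lambda p:np.round([np.dot(p-C,X_),np.dot(p-C,Y_),p[2]],1)
print(o["moment"],"lip",f(g-70*x+z),"tail",f(g-87*x+z))
a=bot.capture("scene");cv2.imwrite("pics/sF.png",a)
print("tail corners",[proj("scene",g-87*x+s*11*y+z).tolist() for s in(-1,1)],"sleeve end",[proj("scene",g-47*x+s*13.5*y-9*z).tolist() for s in(-1,1)])
print("lip corners",[proj("scene",C+u*X_+v*Y_+31*Z_).tolist() for u,v in((11,-99),(11,-77))])
gg=a.mean(2).astype(int)
for r in range(254,290,2):print(r,gg[r,290:340:2].tolist())
E
```

```text
time: 37.77
tool_pos: [543.4, -95.1, -5.3]
tcp_rot: [-3.134, -0.13, 1.56]
contact_force: [-9.6, -5.9, 6.3]
grip_width: 26.7
finger_force: 30.4
[-0.98942477  1.45963253  1.04920343] lip [ 31.8 -81.   15.9] tail [ 34.2 -97.7  13.7]
tail corners [[316.8, 270.3], [324.1, 267.5]] sleeve end [[306.5, 258.9], [315.5, 255.7]]
lip corners [[312.1, 265.3], [307.8, 261.3]]
254 [122, 119, 122, 102, 45, 63, 66, 67, 71, 70, 70, 60, 32, 25, 24, 23, 22, 23, 22, 22, 19, 17, 21, 22, 28]
256 [124, 126, 122, 97, 63, 53, 69, 56, 71, 71, 70, 71, 78, 26, 25, 17, 15, 21, 17, 23, 17, 21, 19, 21, 26]
258 [121, 123, 122, 119, 115, 75, 66, 65, 74, 74, 74, 75, 72, 28, 23, 19, 15, 17, 19, 12, 23, 24, 24, 25, 24]
260 [124, 120, 124, 123, 121, 121, 86, 68, 69, 72, 74, 80, 107, 66, 25, 23, 19, 23, 28, 25, 25, 21, 26, 24, 17]
262 [123, 122, 122, 122, 124, 122, 120, 89, 85, 85, 93, 100, 119, 124, 77, 26, 18, 25, 21, 19, 20, 28, 22, 24, 23]
264 [113, 112, 96, 95, 107, 100, 100, 94, 92, 94, 116, 151, 149, 132, 122, 105, 43, 21, 16, 19, 25, 31, 24, 26, 23]
266 [56, 68, 85, 92, 92, 90, 94, 92, 91, 87, 78, 137, 170, 167, 8
[... 577 characters left out ...]
66, 136, 106, 64, 38, 39, 36, 31, 33, 36, 32, 35]
278 [138, 199, 199, 142, 74, 95, 161, 200, 198, 170, 159, 114, 92, 48, 34, 32, 33, 32, 37, 35, 38, 35, 36, 37, 34]
280 [42, 146, 212, 211, 201, 195, 167, 133, 101, 65, 46, 35, 35, 40, 35, 36, 40, 37, 35, 36, 40, 38, 37, 33, 34]
282 [32, 50, 161, 170, 116, 94, 59, 39, 37, 37, 38, 41, 38, 35, 35, 35, 35, 37, 31, 34, 38, 33, 37, 29, 35]
284 [37, 37, 43, 46, 39, 36, 41, 33, 34, 35, 37, 40, 26, 37, 36, 36, 38, 34, 39, 36, 36, 31, 36, 36, 33]
286 [35, 33, 35, 35, 40, 34, 32, 33, 37, 36, 36, 40, 33, 35, 39, 37, 43, 34, 35, 34, 38, 36, 32, 32, 36]
288 [34, 39, 37, 37, 39, 39, 39, 40, 35, 35, 38, 32, 37, 33, 35, 35, 32, 33, 32, 32, 31, 34, 30, 29, 32]
```

The tail-end corner sits at (324,268), as predicted, about 10 mm outside the lip, so the tail is unhooked. I lower the slab slowly.

```bash
python3 -m pendant '[[[-0.03,-0.01,0.04],[-0.11,0,0],-1],[[-0.02,-0.01,0.04],[-0.11,0,0],-1],[[0,-0.01,0.04],[-0.11,0,0],-1],[[0,-0.01,0.04],[-0.11,0,0],-1],[[0,-0.01,0.04],[-0.11,0,0],-1],[[0,-0.01,0.04],[-0.11,0,0],-1],[[0,-0.01,0.04],[-0.11,0,0],-1],[[0,-0.01,0.04],[-0.11,0,0],-1],[[0,-0.01,0.04],[-0.11,0,0],-1],[[0,0,0.04],[-0.11,0,0],-1]]'; python3 -m pendant '[[[0,-0.01,0.06],[-0.16,0,0],-1],[[0,-0.01,0.06],[-0.16,0,0],-1],[[0,-0.01,0.06],[-0.16,0,0],-1],[[0,-0.01,0.06],[-0.16,0,0],-1],[[0,0,0.06],[-0.16,0,0],-1],[[0,0,0.06],[-0.16,0,0],-1],[[0,0,0.06],[-0.16,0,0],-1],[[0,0,0.06],[-0.16,0,0],-1],[[0,0,0.06],[-0.16,0,0],-1],[[0,0,0.06],[-0.16,0,0],-1]]'
```

```text
time: 38.65
tool_pos: [543.2, -98.9, 6.8]
tcp_rot: [-3.138, 0.005, 1.56]
contact_force: [-6.4, -9.5, 1.8]
grip_width: 26.5
finger_force: 30.2
time: 39.48
tool_pos: [544.3, -98.6, 24.4]
tcp_rot: [3.141, 0.195, 1.558]
contact_force: [-0.6, -0.8, -2.5]
grip_width: 26.9
finger_force: 30.0
```

```bash
python3 -m pendant '[[[0,-0.05,0.06],[0,0,0],-1],[[0,-0.2,0.05],[0,0,0],-1],[[0,-0.25,0.05],[0,0,0],-1],[[0,-0.25,0.05],[0,0,0],-1],[[0,-0.25,0.05],[0,0,0],-1],[[0,-0.25,0.05],[0,0,0],-1],[[0,-0.25,0.05],[0,0,0],-1],[[0,-0.25,0.05],[0,0,0],-1],[[0,-0.25,0.05],[0,0,0],-1],[[0,-0.25,0.05],[0,0,0],-1]]'; python3 -m pendant '[[[0,-0.2,0.6],[0,0,0],-1],[[0,-0.3,0.6],[0,0,0],-1],[[-0.2,-0.6,0.4],[0.2,0,0],-1],[[-0.4,-0.8,0],[0.24,0,0],-1],[[-0.4,-0.8,0],[0.24,0,0],-1],[[-0.4,-0.8,0],[0.24,0,0],-1],[[-0.4,-0.8,0],[0.24,0,0],-1],[[-0.4,-0.8,0],[0.24,0,0],-1],[[-0.4,-0.8,0],[0.22,0,0],-1],[[-0.4,-0.8,0],[0,0,0],-1]]'
```

```text
time: 40.32
tool_pos: [546.8, -167.3, 41.4]
tcp_rot: [3.135, 0.195, 1.557]
contact_force: [0.1, -0.2, -3.4]
grip_width: 26.6
finger_force: 30.0
time: 41.15
tool_pos: [455.8, -369.9, 89.4]
tcp_rot: [3.137, -0.0, 1.556]
contact_force: [1.1, -0.3, -2.7]
grip_width: 26.4
finger_force: 30.0
```

```bash
python3 -m pendant '[[[0,-0.2,-0.4],[0,0,0],-1],[[0,-0.2,-0.5],[0,0,0],-1],[[0,0,-0.5],[0,0,0],-1],[[0,0,-0.5],[0,0,0],-1],[[0,0,-0.5],[0,0,0],-1],[[0,0,-0.4],[0,0,0],-1],[[0,0,-0.4],[0,0,0],-1],[[0,0,-0.2],[0,0,0],-1],[[0,0,-0.1],[0,0,0],-1],[[0,0,0],[0,0,0],-1]]'; python3 - <<'E'
from h import *
b=cv2.imread("pics/top0.png");a=bot.capture("top");cv2.imwrite("pics/tG.png",a);s=bot.capture("scene");cv2.imwrite("pics/sG.png",s)
def m(A,B,x0,y0,w,h,s=8):
    r=cv2.matchTemplate(A[y0-s:y0+h+s,x0-s:x0+w+s],B[y0:y0+h,x0:x0+w],cv2.TM_CCOEFF_NORMED);_,v,_,l=cv2.minMaxLoc(r);return round(v,2),l[0]-s,l[1]-s
print("top cyl",m(a,b,236,160,30,24),"bottle",m(a,b,222,284,30,30),"vial",m(a,b,272,294,28,28),"slab",m(a,b,212,160,20,20),m(a,b,200,240,24,22),m(a,b,118,148,20,20),m(a,b,104,230,20,20))
b=cv2.imread("pics/scene0.png");print("scene slab corner",m(s,b,311,202,24,24,14))
print(proj("top",[705.3,10.7,62])-proj("top",[705.3,10.7,52]),proj("scene",[705,11,50])-proj("scene",[705,11,40]))
F=np.array([602.4,2.5,0]);h=np.array([np.cos(1.485),np.sin(1.485),0]);w=np.array([-h[1],h[0],0])
q=[proj("top",F+u*h+v*w+[0,0,z]).tolist() for u,v,z in((-16,-6,49),(-16,6,49),(16,-6,49),(16,6,49),(-18,-22,10),(-18,22,10))];print(q)
g=a.mean(2).astype(int)
for r in range(188,230,2):print(r,g[r,204:252:2].tolist())
E
```

```text
time: 41.98
tool_pos: [456.8, -379.2, -16.3]
tcp_rot: [3.138, -0.0, 1.557]
contact_force: [-0.2, -0.1, -2.8]
grip_width: 27.0
finger_force: 30.0
top cyl (1.0, 0, 0) bottle (0.31, -8, 8) vial (0.31, 7, 8) slab (1.0, -2, -2) (0.76, -2, -8) (1.0, -1, 0) (0.99, 0, 0)
scene slab corner (0.81, 0, -4)
[-0.8 -1.6] [-0.1 -3.3]
[[238.2, 210.8], [237.7, 216.1], [223.8, 210.0], [223.2, 215.3], [242.6, 208.4], [240.9, 227.1]]
188 [245, 245, 245, 244, 242, 237, 244, 245, 234, 144, 77, 57, 72, 69, 61, 56, 46, 53, 54, 56, 57, 57, 60, 62]
190 [244, 245, 245, 245, 243, 239, 244, 245, 225, 126, 70, 63, 71, 71, 64, 54, 51, 48, 51, 55, 58, 62, 58, 58]
192 [245, 246, 246, 245, 244, 240, 243, 245, 214, 115, 65, 65, 70, 68, 64, 54, 49, 51, 51, 56, 61, 62, 61, 55]
194 [246, 245, 247, 246, 246, 244, 241, 241, 189, 100, 59, 68, 73, 66, 62, 52, 52, 47, 54, 61, 63, 66, 60, 55]
196 [245, 246, 246, 246, 245, 245, 242, 235, 168, 88, 61, 70, 70, 67, 59, 54, 51, 53, 59, 58, 61, 61, 61, 58]
198 [246, 246, 246, 246, 246, 246, 245, 232, 149, 83, 61, 72, 74, 66, 58, 56, 51, 52, 58, 60, 64, 57, 59, 57]
200 [246, 246, 247,
[... 1048 characters left out ...]
247, 246, 242, 179, 128, 189, 245, 246, 230, 162, 146, 147, 149, 147, 142, 139, 195, 89, 62, 65, 65]
220 [247, 246, 246, 247, 246, 238, 161, 133, 200, 246, 246, 241, 221, 209, 212, 212, 211, 205, 199, 177, 79, 61, 64, 61]
222 [246, 246, 246, 247, 246, 233, 150, 143, 231, 247, 247, 239, 237, 238, 242, 243, 241, 235, 236, 176, 71, 62, 65, 62]
224 [245, 246, 246, 247, 246, 223, 135, 146, 236, 247, 248, 247, 247, 248, 247, 248, 247, 247, 246, 181, 68, 63, 64, 58]
226 [246, 246, 247, 246, 245, 209, 126, 124, 195, 218, 221, 220, 223, 234, 236, 242, 243, 244, 242, 166, 67, 63, 66, 61]
228 [246, 246, 246, 246, 243, 188, 104, 70, 80, 89, 89, 95, 111, 207, 220, 219, 204, 185, 185, 146, 97, 76, 77, 74]
```

```bash
python3 -m pendant '[[[0,0,-0.07],[0,0,0],-1],[[0,0,-0.05],[0,0,0],-1],[[0,0,-0.05],[0,0,0],-1],[[0,0,-0.04],[0,0,0],-1],[[0,0,0],[0,0,0],-1],[[0,0,0],[0,0,0],-1],[[0,0,0],[0,0,0],-0.2],[[0,0,0],[0,0,0],0],[[0,0,0],[0,0,0],0.1],[[0,0,0],[0,0,0],0.1]]'; python3 -m pendant '[[[0,0,0],[0,0,0],0.1],[[0,0,0],[0,0,0],0.1],[[0,0,0],[0,0,0],0.1],[[0,0,0],[0,0,0],0.1],[[0,0,0.2],[0,0,0],0.1],[[0,0,0.5],[0,0,0],0.1],[[0,0,0.9],[0,0,0],0.1],[[0,0,0.9],[0,0,0],0.1],[[0,0,0.9],[0,0,0],0.1],[[0,0,0.9],[0,0,0],0.1]]'; python3 -m pendant '[[[0,-0.5,0.5],[0,0,0],0.1],[[0,-0.5,0.5],[0,0,0],0.1],[[0,-0.5,0.5],[0,0,0],0.1],[[-0.5,-0.5,0],[0,0,0],0.1],[[-0.5,-0.5,0],[0,0,0],0.1],[[-0.5,-0.5,0],[0,0,0],0.1],[[-0.5,-0.5,0],[0,0,0],0.1],[[-0.5,0,0],[0,0,0],0.1],[[0,0,0],[0,0,0],0.1],[[0,0,0],[0,0,0],0.1]]'; python3 - <<'E'
from h import *
b=cv2.imread("pics/top0.png");a=bot.capture("top");cv2.imwrite("pics/tH.png",a);s=bot.capture("scene");cv2.imwrite("pics/sH.png",s);b0=cv2.imread("pics/scene0.png")
def m(A,B,x0,y0,w,h,s=8):
    r=cv2.matchTemplate(A[y0-s:y0+h+s,x0-s:x0+w+s],B[y0:y0+h,x0:x0+w],cv2.TM_CCOEFF_NORMED);_,v,_,l=cv2.minMaxLoc(r);return round(v,2),l[0]-s,l[1]-s
print("top cyl",m(a,b,236,160,30,24),"bottle",m(a,b,222,284,30,30),"vial",m(a,b,272,294,28,28),"slab",m(a,b,212,160,20,20),m(a,b,118,148,20,20),m(a,b,104,230,20,20))
# slab corners from mask: compare 3 with predicted level slab
for n,u,v in(("nearfar",105,-110),("nearrob",-105,-110),("farfar",105,110),("farrob",-105,110)):
    y=-.166;X=np.array([np.cos(y),np.sin(y),0]);Yv=np.array([-np.sin(y),np.cos(y),0]);p=np.array([620.9,138,61])+u*X+v*Yv;print(n,proj("top",p),proj("scene",p))
mk=(a.min(2)>150).astype(np.uint8);cs,_=cv2.findContours(mk[140:275,95:245].copy(),0,2);c=max(cs,key=cv2.contourArea);print((cv2.approxPolyDP(c,4,True)[:,0]+[95,140]).tolist())
# bar: bright thin blob
w=np.array([456.8,-379.2]);print("bar tip/tail exp",proj("top",[459,-220,4]),proj("top",[456,-470,8]))
d=cv2.absdiff(s,b0).mean(2);print("bar scene exp",proj("scene",[459,-220,4]),proj("scene",[456,-470,8]),s[tuple(proj("scene",[458.5,-250,6]).astype(int)[::-1])],s[tuple(proj("scene",[456,-460,8]).astype(int)[::-1])])
E
```

```text
time: 42.92
tool_pos: [457.1, -379.7, -21.6]
tcp_rot: [3.137, 0.001, 1.557]
contact_force: [0.2, -0.1, -0.2]
grip_width: 48.1
finger_force: 0.0
time: 43.75
tool_pos: [456.7, -379.3, 108.7]
tcp_rot: [3.138, 0.0, 1.557]
contact_force: [0.6, 0.2, -0.2]
grip_width: 50.6
finger_force: 0.0
time: 44.58
tool_pos: [381.5, -484.6, 152.4]
tcp_rot: [3.137, 0.0, 1.556]
contact_force: [1.0, 0.8, 0.1]
grip_width: 50.7
finger_force: 0.0
top cyl (1.0, 0, 0) bottle (0.98, 0, 0) vial (0.66, 1, -1) slab (1.0, -2, -2) (1.0, -1, 0) (0.99, 0, 0)
nearfar [225.8 166.2] [323.3 206.9]
nearrob [208.4 259.2] [252.8 222.9]
farfar [128.8 153.1] [290.  181.7]
farrob [108.  244.9] [225.3 194.7]
[[130, 154], [110, 244], [208, 257], [224, 166]]
bar tip/tail exp [333.3 277.9] [446.1 276.4]
bar scene exp [299.6 289.3] [371.6 341.8] [173 182 191] [38 38 37]
```

```bash
python3 - <<'E'
from h import *
s=cv2.imread("pics/sH.png");b0=cv2.imread("pics/scene0.png");p=cv2.imread("pics/scene1.png")
def m(A,B,x0,y0,w,h,s=8):
    r=cv2.matchTemplate(A[y0-s:y0+h+s,x0-s:x0+w+s],B[y0:y0+h,x0:x0+w],cv2.TM_CCOEFF_NORMED);_,v,_,l=cv2.minMaxLoc(r);return round(v,2),l[0]-s,l[1]-s
q=proj("scene",[397,-113,36]).astype(int);print(q,m(s,p,q[0]-12,q[1]-20,24,40)); q=proj("scene",[416,-14,50]).astype(int);print(q,m(s,p,q[0]-12,q[1]-25,24,50),"cyl",m(s,b0,326,175,22,62))
g=s.mean(2).astype(int)
for y in range(-215,-475,-15): u,v=proj("scene",[457.5,y,8]).astype(int);print(y,g[v-3:v+4,u].tolist(),end=" ")
o=bot.get_obs();print(o["time"],o["dq"].round(3))
E
```

```text
[251 267] (0.98, 0, 0)
[237 244] (0.91, 0, 0) cyl (0.18, 1, 8)
-215 [40, 32, 38, 41, 34, 34, 67] -230 [34, 35, 53, 114, 167, 180, 181] -245 [114, 167, 180, 184, 181, 180, 182] -260 [161, 180, 183, 185, 188, 190, 190] -275 [178, 187, 187, 189, 189, 190, 189] -290 [181, 186, 188, 187, 189, 187, 154] -305 [179, 187, 187, 184, 154, 128, 124] -320 [179, 183, 151, 128, 125, 121, 123] -335 [137, 122, 106, 94, 100, 117, 106] -350 [88, 89, 95, 127, 136, 102, 72] -365 [138, 140, 137, 125, 121, 119, 100] -380 [139, 141, 139, 137, 125, 87, 63] -395 [139, 138, 140, 137, 123, 119, 115] -410 [90, 90, 89, 86, 87, 87, 78] -425 [90, 89, 90, 85, 78, 77, 93] -440 [95, 115, 122, 121, 123, 116, 108] -455 [107, 121, 124, 120, 90, 52, 52] -470 [108, 121, 124, 123, 122, 114, 103] 44.6833 [ 0.012  0.005 -0.004 -0.002 -0.003 -0.002]
```

```bash
python3 -c "
from plant import bot
print(bot.close_job())"
```

```text
the job is handed in; nothing more can be done
None
```

The job is handed in at about 45 s of the 72 s (no verdict came back): the slab looks level on the shim (corners within about 2 px of a level slab), the bar is drawn out and lying flat on the bench, and the bottle, vial and cylinder have not moved in the pictures.

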